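# Unstack a die-bonding kit onto its stations

### The job

The kit came from stores as one stack: lay it out from the top down, each thing lying flat and squarely on the station whose inlaid outline has its shape, and let go of it before taking the next. Take the two small chip carriers together in one grasp and set them down as a pair, still side by side, on the station with the double outline; then the pin box, then the metal mounting plate, and last the die box. Tip nothing over.

Things in the scene. Friction and masses are not known exactly. Their poses are not given: they have to be found in the camera images.
- carrier_a_center (a point): One of two identical small black chip carriers (waffle blocks), 30 mm along its y axis, 22 mm along its x axis, 9.5 mm high. At the start the two lie flat side by side, long sides touching, on top of the stack: together a block of 44 x 30 mm, 44 mm measured across the seam (along each carrier's x axis). Point: its centre, 4.7 mm above its underside.
- carrier_b_center (a point): One of two identical small black chip carriers (waffle blocks), 30 mm along its y axis, 22 mm along its x axis, 9.5 mm high. At the start the two lie flat side by side, long sides touching, on top of the stack: together a block of 44 x 30 mm, 44 mm measured across the seam (along each carrier's x axis). Point: its centre, 4.7 mm above its underside.
- pin_box_center (a point): Small red and white lidded pin box, under the carriers: 37 mm along its x axis, 56 mm along its y axis, 23 mm high. Point: its centre, half-way up.
- mount_plate_center (a point): Bare aluminium mounting plate with a hole in each corner, under the pin box: 52 mm along its x axis, 74 mm along its y axis, 8 mm thick, about 0.085 kg. Point: its centre, half-way up.
- die_box_center (a point): Blue hinged die box with its clear lid shut, at the bottom of the stack: 60 mm along its x axis between the faces to grip (66 mm over catch and hinge), 85 mm along its y axis, 35 mm high; flat top. Point: its centre, half-way up.
- station_pair_top (a point): Fixed low grey plastic station, 56 x 70 mm and 6 mm thick, bolted to the bench, long side along its y axis; its top carries two inlaid black outlines of 31 x 22.5 mm side by side along y, one for each chip carrier (either carrier in either one). The point is the centre of its top face, z up.
- station_pins_top (a point): Fixed low grey plastic station, 63 x 82 mm and 6 mm thick, bolted to the bench, long side along its y axis; its top carries one inlaid black outline of 39 x 58 mm, for the pin box. The point is the centre of its top face, z up.
- station_plate_top (a point): Fixed low grey plastic station, 78 x 100 mm and 6 mm thick, bolted to the bench, long side along its y axis; its top carries one inlaid black outline of 54 x 76 mm with a black dot near each of its inner corners (like the holes of the mounting plate), for the mounting plate. The point is the centre of its top face, z up.
- station_die_top (a point): Fixed low grey plastic station, 88 x 110 mm and 6 mm thick, bolted to the bench, long side along its y axis; its top carries one inlaid black outline of 66 x 87 mm, plain, the largest, for the die box. The point is the centre of its top face, z up.
Not all that is in view belongs to the job. What is shaped like the part that bears station_die_top but brown is not meant. There is more than one size of the part that bears pin_box_center; the job needs the larger.

How it is judged:
By the outcome, as a careful person would: the job done as asked, in the order asked, and still so for the second after the job is handed in, with the robot touching nothing.
It also fails if it takes over 109 s, if anything falls off the work surface, if the arm or the gripper's body presses on something with over 40 N, if the wrist force passes 120 N, or if a joint passes its speed limit or range.

### The arm

A 7-joint arm with a two-finger parallel gripper is mounted at the origin on a cart in front of the work surface, level with it; the furniture and walls round the work are solid. World frame = base frame: x ahead of the robot, y to its left, z up, the work surface at z = 0. Lengths are in mm, angles in rad, forces in N, time in s.
With the tool pointing down it reaches from about 425 to 875 mm from the base axis. Payload 8.4 kg.
Tool frame: the origin (TCP) lies on the mounting face of the last link; the fingertips stand 173 mm ahead of it and the grasp point (between the pads) lies 155 mm ahead of it; y points along the fingers, x is the direction in which the jaws open and shut, and the axes are right-handed (so a half turn about y gives the same grasp; the last joint's range is limited). The gripper opens to 85 mm and grips with 20 to 120 N. Pads are 22 mm wide; open, the fingers measure 114 mm over their backs; the gripper's body (76 mm by 85 mm) begins 54 mm behind the grasp point. The pads swing forward as they close: fully open they stand 13 mm farther back than shut.
Start: joints at [-1.334, 0.333, 0.04, 1.465, -0.013, 1.343, -0.059], TCP at [214.195, 613.673, 404.708] pointing down, gripper open.
Joint ranges: [-2.58, 2.58], [-0.38, 2.09], [-1.3, 1.39], [0.25, 2.4], [-1.5, 4.64], [0.08, 2.09], [-2.65, 2.65]. Speed limits (rad/s): [2.22, 2.22, 2.79, 2.79, 3.14, 3.14, 3.14].

### API

Orientations are given as a unit quaternion [x, y, z, w].
In Python, from rig import env gives the robot as it stands.
- The arm moves only by the tool step_arm, never from a script. Its argument "plan" is a list of rows, each an object of numbers: "tx", "ty", "tz": the shift along the world's x, y, z in cm; "yaw": the turn about the world's z in degrees; "hand": the opening in per cent of the stroke, from 0 (shut) to 100 (fully open). In form: [{"tx": .., "ty": .., "tz": .., "yaw": .., "hand": ..}, ...]. A call has 1 to 20 rows; each row shifts and turns the pose as measured when the row begins; what a row does not reach is not made up. A row lasts 1/10 s, in which the tool goes at most 50 mm and 8.59 degrees, less where a joint would pass 70% of its speed; a pose out of reach is approached as far as the arm can. A call with a gripper value outside its range is refused whole. The fingers move at their own pace and stop on an object; "newtons" is the grip in N (left out, the last holds). Time passes only in rows, so rows that do not move let the fingers close. It gives the time, the measured TCP pose, the force and the opening at its end, in the units of the state.
- env.state(): the state, without advancing time (a new reading comes with each control period).
- env.camera(name): name is "scene" or "top"; returns the picture (420x560x3 uint8, blue, green, red); there is no depth.
- env.camera_params(name): a dict with "K" (3x3 intrinsics, pixels), "world_to_cam" (4x4, takes a point from world to camera coordinates). Camera axes: x right, y down, z forward; pixel columns grow to the right and rows downward; lengths in mm; the calibration is good to about 2 mm. A picture is of the moment at which its call begins. camera_params takes no time and is no camera call.
- env.sign_off(): hands the job in, once; it reports no verdict.
Trained networks look in the newest picture that a camera, given by its name, has taken for a name from the list of things; names that differ only in an ending like _2 or _b are one class to them, and where a whole thing is asked for, a point or a joint stands for the part that bears it (a point fixed in the world has none). Each returns a list of dicts, best first, with "p" (0 to 1); they miss things now and then, are a little off and sometimes report something else, mostly with a low value. They report only what shows in the picture. A call takes as long as a camera call. They do not tell look-alikes from the thing itself.
- env.cut_out(camera, query): "region" (420x560 bool, what is visible of it) and "extent" ([left, top, right, bottom] in pixels, round what is visible of it).
- env.mark_of(camera, query): "pixel" ([column, row] in pixels: a listed point, or the origin of a listed thing).
The state is a dict: "time": time; "q": joint angles; "qd": joint speeds; "joint_torque": joint torques, N m; "tool_pos": TCP position; "tcp_rot": TCP orientation; "force": force on the tool from outside, world axes, zero at the start; "torque": the same for the moment, N m; "width": finger opening in mm.
Only numpy, scipy, OpenCV 4.12 (cv2) and the standard library are available. Lean on these libraries where they do the work, as an engineer would, in place of code of your own. Each camera call takes 0.05 s, during which the arm holds its last target. There are 200 camera calls.

## Working session

There is one attempt and no reset: what is moved stays moved. The work goes in short steps, Python scripts to look and compute and a tool call to move; the robot and the scene stay as the last step left them, time stands still between calls to the robot, and variables do not carry over. Pictures are saved under pics/ and viewed, about 12 in all and at most 16, crops included, and the job is handed in when it is done.

Besides the shell and the picture viewer there is one more tool, called after ">>>" by a JSON object that holds its "fn" and its "kwargs". step_arm: Moves the arm, as the interface text tells. Its arguments: {"type":"object","properties":{"plan":{"type":"array","items":{"type":"object","properties":{"tx":{"type":"number"},"ty":{"type":"number"},"tz":{"type":"number"},"yaw":{"type":"number"},"hand":{"type":"number"}}}},"newtons":{"type":"number"}},"required":["plan"]}

```bash
ls; mkdir -p pics; python3 - <<'E'
from rig import env
import cv2
s=env.state(); print({k:s[k] for k in("time","tool_pos","tcp_rot","width","force")})
for c in("scene","top"):
    cv2.imwrite(f"pics/{c}0.png",env.camera(c)); p=env.camera_params(c); print(c,p)
    for q in ["carrier_a_center","pin_box_center","mount_plate_center","die_box_center","station_pair_top","station_pins_top","station_plate_top","station_die_top"]:
        print(q,[(([round(v) for v in m["pixel"]]),round(m["p"],2)) for m in env.mark_of(c,q)])
E
```

```text
pics
{'time': 0.0, 'tool_pos': array([214.15117225, 613.51246136, 403.81467203]), 'tcp_rot': array([ 0.57689421,  0.40895765, -0.40986813, -0.57615521]), 'width': 85.27709484328955, 'force': array([-0.60562308, -0.46575602,  0.07214882])}
scene {'K': array([[455.75630348,   0.        , 278.78508517],
       [  0.        , 455.75630348, 209.05389246],
       [  0.        ,   0.        ,   1.        ]]), 'world_to_cam': array([[ 3.69100845e-01, -9.29382708e-01, -3.51393610e-03,
        -3.42997858e+01],
       [-7.14601611e-01, -2.81379859e-01, -6.40445089e-01,
         4.36913049e+02],
       [ 5.94229841e-01,  2.38899888e-01, -7.67995924e-01,
         6.91191119e+02],
       [ 0.00000000e+00,  0.00000000e+00,  0.00000000e+00,
         1.00000000e+00]])}
carrier_a_center [([344, 249], 0.61)]
pin_box_center [([346, 256], 0.78), ([377, 325], 0.52)]
mount_plate_center [([343, 262], 0.84)]
die_box_center [([339, 267], 0.78), ([344, 259], 0.75)]
station_pair_top [([340, 200], 0.91)]
station_pins_top [([190, 218], 0.51)]
station_plate_top [([274, 182], 0.74)]
station_die_top [([263, 238], 0
[... 247 characters left out ...]
       1.57238345e+02],
       [-9.95705354e-01, -2.94520920e-02, -8.77691396e-02,
         4.68993268e+02],
       [ 8.80413226e-02, -8.07315149e-03, -9.96084108e-01,
         1.49460633e+03],
       [ 0.00000000e+00,  0.00000000e+00,  0.00000000e+00,
         1.00000000e+00]])}
carrier_a_center [([350, 230], 0.57)]
pin_box_center [([346, 232], 0.61), ([374, 262], 0.49)]
mount_plate_center [([341, 229], 0.53), ([344, 228], 0.39)]
die_box_center [([343, 233], 0.56)]
station_pair_top [([324, 170], 0.8), ([222, 229], 0.74)]
station_pins_top [([219, 224], 0.94), ([348, 228], 0.64)]
station_plate_top [([265, 165], 0.7)]
station_die_top [([187, 274], 0.89), ([278, 226], 0.88), ([344, 232], 0.71)]
```

```bash
python3 - <<'E'
import cv2
a=cv2.imread("pics/top0.png")[120:330,130:430]; cv2.imwrite("pics/t1.png",cv2.resize(a,None,fx=2.6,fy=2.6,interpolation=2))
E
```

```text
(no output)
```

View pics/scene0.png

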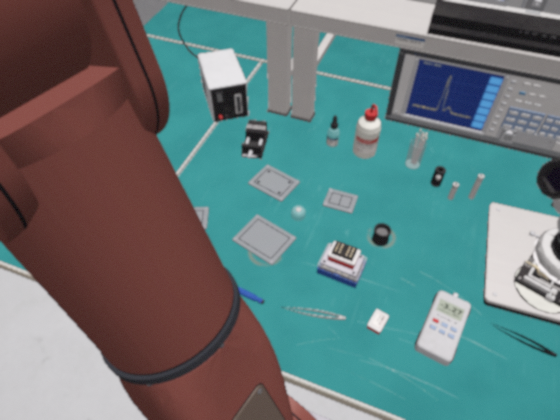

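View pics/t1.png

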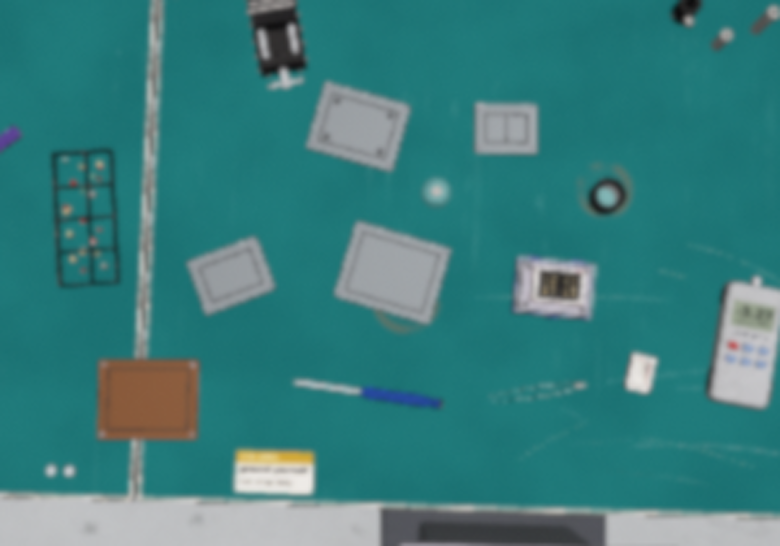

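Top view (crop pixels, scale 2.6):
- **Stations:** pair (505,128), plate with dots (358,126), die (393,272), pins (230,275).
- **Stack:** (555,288).
- **Look-alikes:** the brown tray (148,400) for the die station, and the small red/white box (641,373) for the pin box. I'll leave both alone.

Next I'll measure these precisely.

```bash
cat > h.py <<'E'
from rig import env
import cv2, numpy as np
P={c:env.camera_params(c) for c in("top","scene")}
def back(c,uv,z):
    K,T=P[c]["K"],P[c]["world_to_cam"]; R,t=T[:3,:3],T[:3,3]
    uv=np.atleast_2d(uv).astype(float); d=np.c_[uv,np.ones(len(uv))]@np.linalg.inv(K).T@R; o=-R.T@t
    return o+d*((z-o[2])/d[:,2])[:,None]
def proj(c,X):
    K,T=P[c]["K"],P[c]["world_to_cam"]; q=(np.atleast_2d(X)@T[:3,:3].T+T[:3,3])@K.T
    return q[:,:2]/q[:,2:]
def rect(pts):  # world xy -> centre, sizes, yaw(deg) of long side rel. to world y
    (cx,cy),(w,h),a=cv2.minAreaRect(np.float32(pts))
    if w>h: w,h,a=h,w,a+90
    return round(cx,1),round(cy,1),round(w,1),round(h,1),round((a+90)%180-90,1)
def box(x,y,yaw,sx,sy,z0,z1):
    a=np.radians(yaw);c,s=np.cos(a),np.sin(a); o=[]
    for z in(z0,z1):
        for i,j in((1,1),(-1,1),(-1,-1),(1,-1)): u,v=i*sx/2,j*sy/2; o.append([x+c*u-s*v,y+s*u+c*v,z])
    return np.array(o)
def seg(img,c,uv,z,f=6,r=26,far=40): # two-colour split in an upscaled window round uv, component at uv
    x,y=int(uv[0])-r,int(uv[1])-r; w=cv2.resize(img[y:y+2*r,x:x+2*r],None,fx=f,fy=f,interpolation=cv2.INTER_CUBIC)
    hsv=cv2.cvtColor(w,cv2.COLOR_BGR2HSV)[...,1]
    _,m=cv2.threshold(hsv,0,255,cv2.THRESH_BINARY_INV+cv2.THRESH_OTSU)
    n,l=cv2.connectedComponents(m); k=l[int((uv[1]-y)*f),int((uv[0]-x)*f)]
    ys,xs=np.nonzero(l==k); q=np.c_[(xs+.5)/f-.5+x,(ys+.5)/f-.5+y]
    return back(c,q,z)[:,:2]
E
python3 - <<'E'
from h import *
t=cv2.imread("pics/top0.png"); s=cv2.imread("pics/scene0.png")
for n,a,b in(("pair",(324,165),(349,203)),("pins",(219,227),None),("plate",(268,168),(276,184)),("die",(281,225),(265,240))):
    print(n,rect(seg(t,"top",a,6)),rect(seg(s,"scene",b,6,r=34)) if b else "")
from scipy.spatial.transform import Rotation as R
print(R.from_quat(env.state()["tcp_rot"]).as_matrix().round(3))
for c in("top","scene"):
    for q,z in(("carrier_a_center",75),("pin_box_center",66),("mount_plate_center",43),("die_box_center",35)):
        for m in env.cut_out(c,q)[:2]:
            ys,xs=np.nonzero(m["region"]); print(c,q,round(m["p"],2),[round(v) for v in m["extent"]],rect(back(c,np.c_[xs,ys],z)[:,:2]))
k=[t[212:250,325:370],s[225:295,305:380]]
for i,f,n in((k[0],16,"c1"),(k[1],10,"c2")): cv2.imwrite(f"pics/{n}.png",cv2.resize(i,None,fx=f,fy=f,interpolation=2))
E
```

```text
pair (617.3, 50.4, 61.6, 73.8, 0.7) (614.6, 53.4, 61.1, 73.1, 0.8)
pins (442.3, 353.8, 68.1, 87.2, 22.7) 
plate (614.6, 217.0, 82.7, 105.0, -14.3) (611.6, 219.6, 82.7, 104.2, -14.3)
die (443.0, 174.4, 107.9, 117.8, -14.9) (439.0, 176.0, 108.4, 117.6, -15.0)
[[ 0.33  -0.    -0.944]
 [ 0.944  0.     0.33 ]
 [ 0.    -1.     0.   ]]
top carrier_a_center 0.46 [330, 222, 330, 227] (453.9, 40.1, 7.9, 17.6, 72.8)
top pin_box_center 0.66 [246, 153, 286, 186] (602.7, 216.5, 73.6, 95.5, -13.9)
top die_box_center 0.75 [330, 222, 356, 242] (434.4, -2.2, 63.3, 87.5, -3.1)
scene carrier_a_center 0.72 [342, 243, 360, 265] (429.0, -12.6, 23.7, 33.7, 89.1)
scene pin_box_center 0.62 [368, 309, 389, 335] (314.1, -98.6, 26.0, 44.0, 75.5)
scene pin_box_center 0.6 [329, 255, 354, 271] (414.2, -7.0, 36.9, 61.9, 21.5)
scene mount_plate_center 0.68 [322, 247, 366, 277] (429.2, -1.8, 52.9, 72.6, -2.5)
scene die_box_center 0.9 [315, 243, 363, 290] (423.2, -2.6, 77.1, 88.1, -4.0)
```

View pics/c1.png

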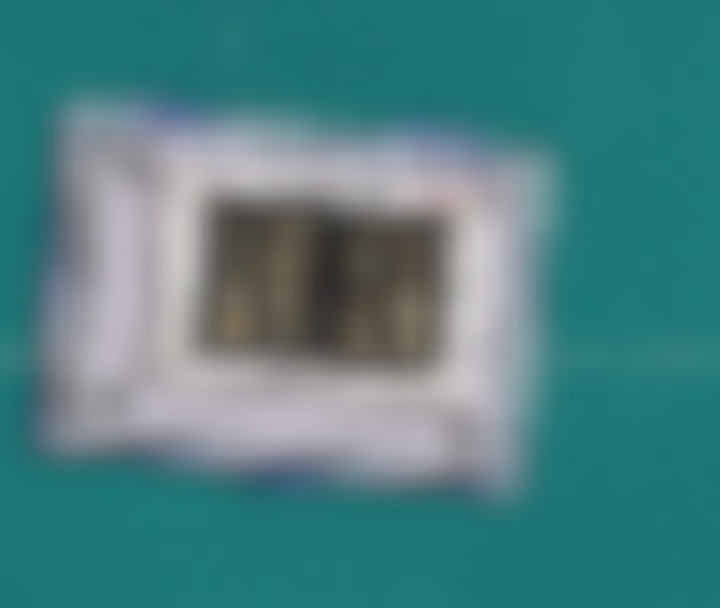

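View pics/c2.png

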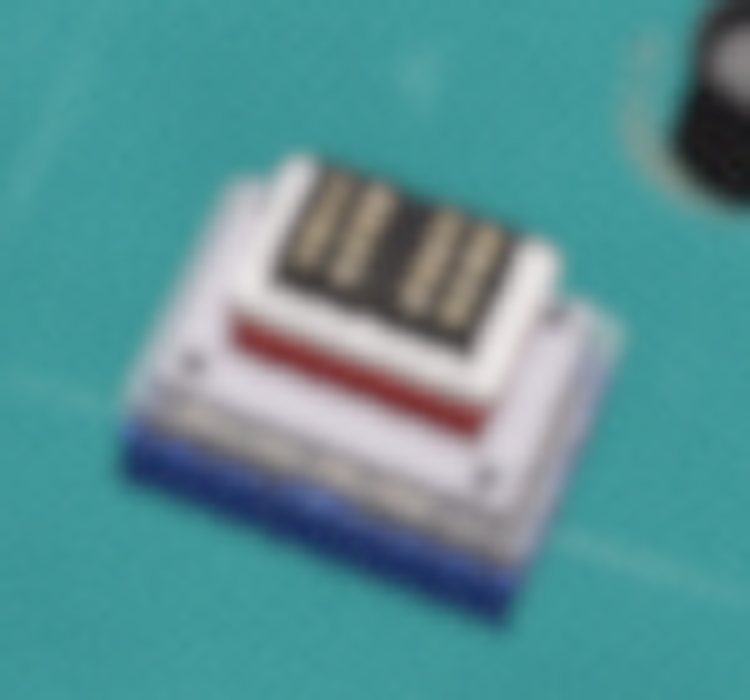

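The scene crop shows the stack from the top: black carriers (c2 318..520,158..352), white/red pin box, plate with holes, blue die box. This is the right stack, and its pin box is the large one. Both cameras agree on shape but differ by about 3 mm in position, so I'll average them.

```bash
cat >> h.py <<'E'
OFF={"top":np.array([-1.5,1.4]),"scene":np.array([1.5,-1.4])}
def wire(img,c,specs,x0,y0,w,h,f):
    im=cv2.resize(img[y0:y0+h,x0:x0+w],None,fx=f,fy=f,interpolation=2)
    for sp in specs:
        B=box(*sp[:6+1] if len(sp)>6 else sp); B[:,:2]-=OFF[c]
        q=((proj(c,B)-[x0,y0]+.5)*f).astype(int)
        for k in(q[4:],): cv2.polylines(im,[k.reshape(-1,1,2)],True,(0,255,0),1)
        cv2.polylines(im,[q[:4].reshape(-1,1,2)],True,(0,255,255),1)
    return im
E
python3 - <<'E'
from h import *
t=cv2.imread("pics/top0.png"); s=cv2.imread("pics/scene0.png")
T=lambda l:np.array(l)/16-.5+[325,212]
S=lambda l:np.array(l)/10-.5+[305,225]
print("car top",rect(back("top",T([(208,188),(450,215),(440,370),(192,352)]),75.5)[:,:2]+OFF["top"]))
print("car sc",rect(back("scene",S([(318,158),(520,222),(470,352),(275,278)]),75.5)[:,:2]+OFF["scene"]))
print("pin sc",rect(back("scene",S([(295,155),(560,240),(490,395),(232,305)]),66)[:,:2]+OFF["scene"]))
for z in(35,43): print("plate/die top",rect(back("top",T([(60,100),(552,150),(520,500),(35,455)]),z)[:,:2]+OFF["top"]))
# stations: mask opened
for n,c,i,uv,r in(("die","top",t,(281,225),30),("die","scene",s,(265,240),45)):
    pass
specs=[(616,51.9,.7,56,70,0,6),(441,355,22.7,63,82,0,6),(613.1,218.3,-14.3,78,100,0,6),(445,176,-14.9,88,110,0,6)]
cv2.imwrite("pics/w1.png",wire(t,"top",specs,190,145,160,110,5))
specs=[(430,-2.5,-5,44*0+30,44,66,75.5),(430,-2.5,-4,37,56,43,66)]
a=wire(t,"top",specs,325,205,45,45,8);b=wire(s,"scene",specs,300,225,75,75,8)
a=cv2.copyMakeBorder(a,0,b.shape[0]-a.shape[0],0,0,0);cv2.imwrite("pics/w2.png",cv2.resize(np.hstack([a,b]),(800,500)))
E
```

```text
car top (435.4, -2.6, 28.6, 43.0, -4.4)
car sc (434.8, -3.2, 33.0, 41.4, -1.4)
pin sc (436.8, -4.3, 40.3, 55.0, -1.1)
plate/die top (434.9, -1.8, 63.5, 88.2, -4.1)
plate/die top (434.3, -0.8, 63.2, 87.7, -4.1)
```

View pics/w1.png

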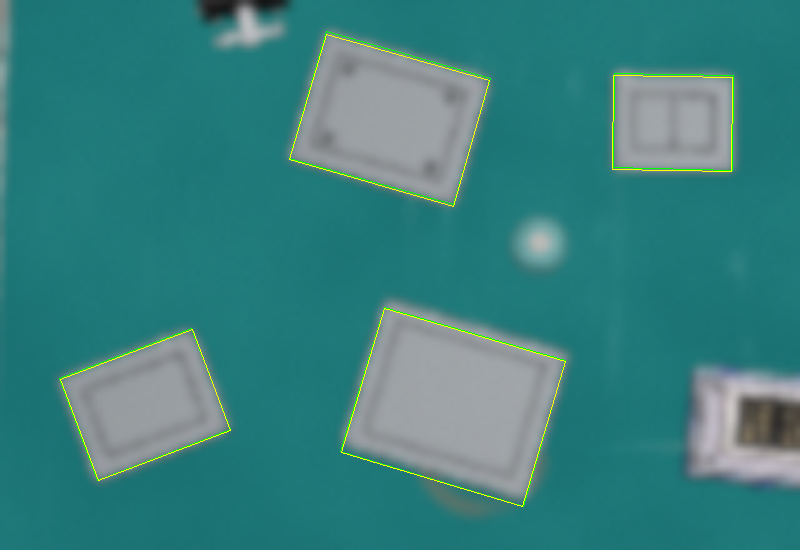

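View pics/w2.png

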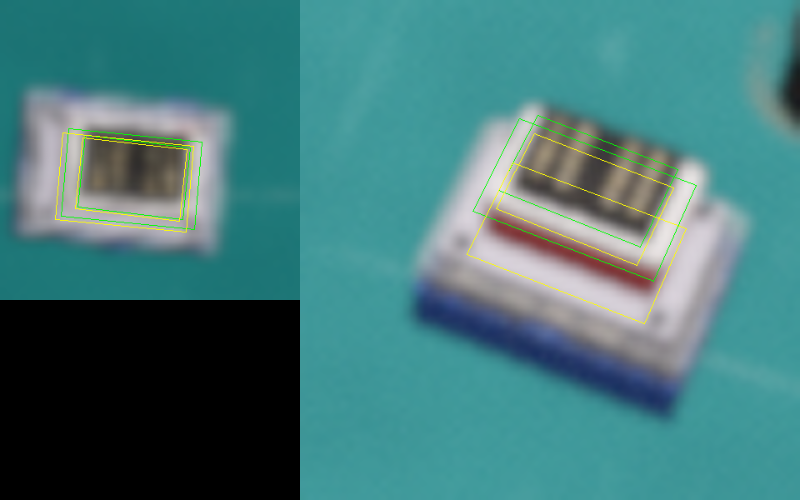

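The stack centre comes out near (435,-3) with yaw about -4°, and the station fits match the picture. Moving over the stack.

>>> {"fn": "step_arm", "kwargs": {"plan": [{"tx": 2.6, "ty": -3.5, "hand": 75}, {"tx": 2.6, "ty": -3.5, "hand": 75}, {"tx": 2.6, "ty": -3.5, "hand": 75}, {"tx": 2.6, "ty": -3.5, "hand": 75}, {"tx": 2.6, "ty": -3.5, "hand": 75}, {"tx": 2.6, "ty": -3.5, "hand": 75}, {"tx": 2.6, "ty": -3.5, "hand": 75}, {"tx": 2.6, "ty": -3.5, "hand": 75}, {"tx": 2.6, "ty": -3.5, "hand": 75}, {"tx": -0.1, "ty": -3.4, "yaw": 2, "hand": 75}, {"tx": -0.1, "ty": -3.4, "yaw": 2, "hand": 75}, {"tx": -0.1, "ty": -3.4, "yaw": 2, "hand": 75}, {"tx": -0.1, "ty": -3.4, "yaw": 2, "hand": 75}, {"tx": -0.1, "ty": -3.4, "yaw": 2, "hand": 75}, {"tx": -0.1, "ty": -3.4, "yaw": 2, "hand": 75}, {"tx": -0.1, "ty": -3.4, "yaw": 2, "hand": 75}, {"tx": -0.1, "ty": -3.4, "yaw": 1, "hand": 75}, {"tx": -0.1, "ty": -3.4, "hand": 75}], "newtons": 25}}

```text
invalid input at $.plan[0]: expected keys tx, ty, tz, yaw, hand
```

```bash
cat >> h.py <<'E'
from scipy.spatial.transform import Rotation as Rot
def st():
    s=env.state(); M=Rot.from_quat(s["tcp_rot"]).as_matrix()
    print("t",round(s["time"],2),"pos",s["tool_pos"].round(1),"jaw",round(np.degrees(np.arctan2(M[1,0],M[0,0])),1),"tilt",M[2,2-1].round(4),"w",round(s["width"],1),"F",s["force"].round(1),"q",s["q"].round(2))
def to(x,y,jaw,z=None):
    s=env.state(); M=Rot.from_quat(s["tcp_rot"]).as_matrix(); a=np.degrees(np.arctan2(M[1,0],M[0,0]))
    print("go cm",((np.array([x,y,z if z else s["tool_pos"][2]])-s["tool_pos"])/10).round(2),"yaw",round((jaw-a+90)%180-90,1))
E
python3 -c "
from h import *
st();to(435.2,-2.8,86.5)"
```

```text
t 1.3 pos [214.2 613.7 404.7] jaw 70.8 tilt -1.0 w 85.5 F [0.5 0.1 1. ] q [-1.33  0.33  0.04  1.47 -0.01  1.34 -0.06]
go cm [ 22.1  -61.65   0.  ] yaw 15.7
```

All keys are required.

>>> {"fn": "step_arm", "kwargs": {"plan": [{"tx": 2.6, "ty": -3.5, "tz": 0, "yaw": 0, "hand": 75}, {"tx": 2.6, "ty": -3.5, "tz": 0, "yaw": 0, "hand": 75}, {"tx": 2.6, "ty": -3.5, "tz": 0, "yaw": 0, "hand": 75}, {"tx": 2.6, "ty": -3.5, "tz": 0, "yaw": 0, "hand": 75}, {"tx": 2.6, "ty": -3.5, "tz": 0, "yaw": 0, "hand": 75}, {"tx": 2.6, "ty": -3.5, "tz": 0, "yaw": 0, "hand": 75}, {"tx": 2.6, "ty": -3.5, "tz": 0, "yaw": 0, "hand": 75}, {"tx": 2.6, "ty": -3.5, "tz": 0, "yaw": 0, "hand": 75}, {"tx": 2.6, "ty": -3.5, "tz": 0, "yaw": 0, "hand": 75}, {"tx": -0.1, "ty": -3.4, "tz": 0, "yaw": 2, "hand": 75}, {"tx": -0.1, "ty": -3.4, "tz": 0, "yaw": 2, "hand": 75}, {"tx": -0.1, "ty": -3.4, "tz": 0, "yaw": 2, "hand": 75}, {"tx": -0.1, "ty": -3.4, "tz": 0, "yaw": 2, "hand": 75}, {"tx": -0.1, "ty": -3.4, "tz": 0, "yaw": 2, "hand": 75}, {"tx": -0.1, "ty": -3.4, "tz": 0, "yaw": 2, "hand": 75}, {"tx": -0.1, "ty": -3.4, "tz": 0, "yaw": 2, "hand": 75}, {"tx": -0.1, "ty": -3.4, "tz": 0, "yaw": 1, "hand": 75}], "newtons": 25}}

```text
time: 3.0
tool_pos: [442.2, 4.6, 405.8]
tcp_rot: [-0.513, -0.488, 0.484, 0.515]
force: [-0.3, 0.8, 0.4]
width: 64.0
```

```bash
python3 -c "
from h import *
st();to(435.2,-2.8,86.5,300)"
```

```text
t 3.0 pos [442.2   4.6 405.8] jaw 86.8 tilt -1.0 w 64.0 F [-0.3  0.8  0.4] q [-0.68 -0.14  0.53  1.96  0.07  1.3   1.34]
go cm [ -0.7   -0.74 -10.58] yaw -0.3
```

>>> {"fn": "step_arm", "kwargs": {"plan": [{"tx": -0.25, "ty": -0.25, "tz": -3.6, "yaw": 0, "hand": 68}, {"tx": -0.25, "ty": -0.25, "tz": -3.6, "yaw": 0, "hand": 68}, {"tx": -0.2, "ty": -0.25, "tz": -3.6, "yaw": 0, "hand": 68}, {"tx": 0, "ty": 0, "tz": -2.5, "yaw": 0, "hand": 68}, {"tx": 0, "ty": 0, "tz": -1.5, "yaw": 0, "hand": 68}, {"tx": 0, "ty": 0, "tz": 0, "yaw": 0, "hand": 68}]}}

```text
time: 3.6
tool_pos: [434.1, -10.0, 255.8]
tcp_rot: [-0.516, -0.488, 0.478, 0.516]
force: [-0.5, -0.3, -0.5]
width: 58.1
```

```bash
python3 -c "
from h import *
st();to(435.2,-2.8,86.5,237)
s=env.camera('scene');cv2.imwrite('pics/g1.png',cv2.resize(s[170:310,270:420],None,fx=4,fy=4,interpolation=2))"
```

```text
t 3.6 pos [434.1 -10.  255.8] jaw 86.2 tilt -0.9999 w 58.1 F [-0.5 -0.3 -0.5] q [-0.66  0.02  0.59  2.17 -0.02  0.95  1.46]
go cm [ 0.11  0.72 -1.88] yaw 0.3
```

View pics/g1.png

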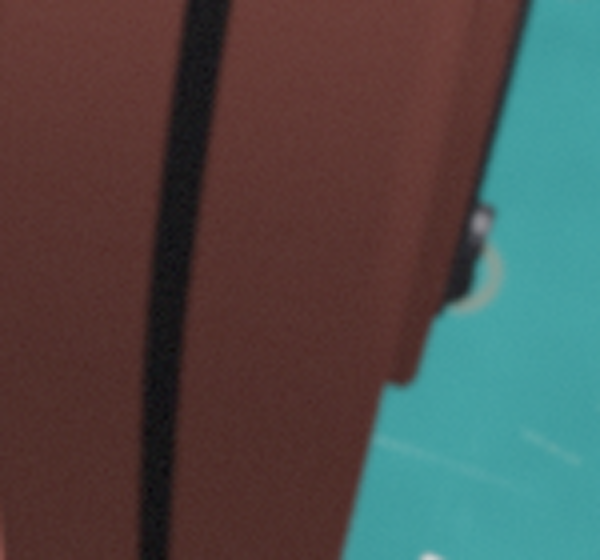

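The arm blocks the scene view here, so I'll go by measurement and force. Fine approach next.

>>> {"fn": "step_arm", "kwargs": {"plan": [{"tx": 0.1, "ty": 0.7, "tz": -0.4, "yaw": 0.3, "hand": 68}, {"tx": 0, "ty": 0, "tz": -0.4, "yaw": 0, "hand": 68}, {"tx": 0, "ty": 0, "tz": 0, "yaw": 0, "hand": 68}]}}

```text
time: 3.95
tool_pos: [436.9, -2.0, 250.8]
tcp_rot: [0.515, 0.492, -0.478, -0.514]
force: [-0.8, -0.5, 0.2]
width: 58.1
```

```bash
python3 -c "
from h import *
st();to(435.2,-2.8,86.5,237)"
```

```text
t 3.95 pos [436.9  -2.  250.8] jaw 86.6 tilt -0.9998 w 58.1 F [-0.8 -0.5  0.2] q [-0.66  0.03  0.59  2.17 -0.03  0.93  1.45]
go cm [-0.17 -0.08 -1.38] yaw -0.1
```

>>> {"fn": "step_arm", "kwargs": {"plan": [{"tx": -0.15, "ty": -0.1, "tz": -0.5, "yaw": 0, "hand": 68}, {"tx": 0, "ty": 0, "tz": -0.5, "yaw": 0, "hand": 68}, {"tx": 0, "ty": 0, "tz": -0.3, "yaw": 0, "hand": 68}, {"tx": 0, "ty": 0, "tz": 0, "yaw": 0, "hand": 68}, {"tx": 0, "ty": 0, "tz": 0, "yaw": 0, "hand": 68}]}}

```text
time: 4.45
tool_pos: [435.7, -3.0, 237.6]
tcp_rot: [0.515, 0.492, -0.477, -0.514]
force: [0.2, 0.7, -0.6]
width: 58.2
```

```bash
python3 -c "
from h import *
st();st();to(435.2,-2.8,86.5,237)"
```

```text
t 4.45 pos [435.7  -3.  237.6] jaw 86.6 tilt -0.9998 w 58.2 F [ 0.2  0.7 -0.6] q [-0.66  0.05  0.59  2.19 -0.05  0.9   1.47]
t 4.45 pos [435.7  -3.  237.6] jaw 86.6 tilt -0.9998 w 58.2 F [ 0.2  0.7 -0.6] q [-0.66  0.05  0.59  2.19 -0.05  0.9   1.47]
go cm [-0.05  0.02 -0.06] yaw -0.1
```

Close, slowly enough to see the contact force.

>>> {"fn": "step_arm", "kwargs": {"plan": [{"tx": 0, "ty": 0, "tz": 0, "yaw": 0, "hand": 56}, {"tx": 0, "ty": 0, "tz": 0, "yaw": 0, "hand": 50}, {"tx": 0, "ty": 0, "tz": 0, "yaw": 0, "hand": 45}, {"tx": 0, "ty": 0, "tz": 0, "yaw": 0, "hand": 45}, {"tx": 0, "ty": 0, "tz": 0, "yaw": 0, "hand": 45}], "newtons": 25}}

```text
time: 4.95
tool_pos: [435.9, -3.1, 238.0]
tcp_rot: [0.516, 0.492, -0.477, -0.514]
force: [-0.2, 0.3, -0.9]
width: 43.0
```

Stopped at 43 mm on the pair. Lifting.

>>> {"fn": "step_arm", "kwargs": {"plan": [{"tx": 0, "ty": 0, "tz": 0, "yaw": 0, "hand": 38}, {"tx": 0, "ty": 0, "tz": 0.5, "yaw": 0, "hand": 38}, {"tx": 0, "ty": 0, "tz": 1, "yaw": 0, "hand": 38}, {"tx": 0, "ty": 0, "tz": 2, "yaw": 0, "hand": 38}, {"tx": 0, "ty": 0, "tz": 2.5, "yaw": 0, "hand": 38}, {"tx": 0, "ty": 0, "tz": 1.5, "yaw": 0, "hand": 38}, {"tx": 0, "ty": 0, "tz": 0.5, "yaw": 0, "hand": 38}]}}

```text
time: 5.65
tool_pos: [435.2, -3.7, 323.3]
tcp_rot: [0.516, 0.492, -0.477, -0.514]
force: [-1.4, -0.0, -1.0]
width: 43.0
```

```bash
python3 -c "
from h import *
st();to(616,52,90.7,238)"
```

```text
t 5.65 pos [435.2  -3.7 323.3] jaw 86.5 tilt -0.9998 w 43.0 F [-1.4 -0.  -1. ] q [-0.67 -0.09  0.57  2.1   0.04  1.1   1.38]
go cm [18.08  5.57 -8.53] yaw 4.2
```

>>> {"fn": "step_arm", "kwargs": {"plan": [{"tx": 2.5, "ty": 0.8, "tz": 0, "yaw": 0.7, "hand": 38}, {"tx": 3.5, "ty": 1.1, "tz": 0, "yaw": 0.7, "hand": 38}, {"tx": 3.5, "ty": 1.1, "tz": 0, "yaw": 0.7, "hand": 38}, {"tx": 3.5, "ty": 1.1, "tz": -1, "yaw": 0.7, "hand": 38}, {"tx": 3.0, "ty": 0.9, "tz": -2, "yaw": 0.7, "hand": 38}, {"tx": 1.5, "ty": 0.4, "tz": -2, "yaw": 0.7, "hand": 38}, {"tx": 0, "ty": 0, "tz": -1, "yaw": 0, "hand": 38}, {"tx": 0, "ty": 0, "tz": 0, "yaw": 0, "hand": 38}]}}

```text
time: 6.45
tool_pos: [616.3, 53.1, 262.1]
tcp_rot: [0.496, 0.513, -0.495, -0.495]
force: [0.2, 0.7, -0.3]
width: 43.1
```

```bash
python3 -c "
from h import *
st();to(616,52,90.7,190)
s=env.camera('scene');t=env.camera('top');a=cv2.resize(s[150:290,270:400],(520,560),interpolation=2);b=cv2.resize(t[140:210,290:360],(280,280),interpolation=2);b=cv2.copyMakeBorder(b,0,280,0,0,0);cv2.imwrite('pics/g2.png',np.hstack([a,b]))"
```

```text
t 6.45 pos [616.3  53.1 262.1] jaw 91.0 tilt -0.9997 w 43.1 F [ 0.2  0.7 -0.3] q [-0.6   0.41  0.56  1.74 -0.27  1.04  1.64]
go cm [-0.03 -0.11 -7.21] yaw -0.3
```

View pics/g2.png

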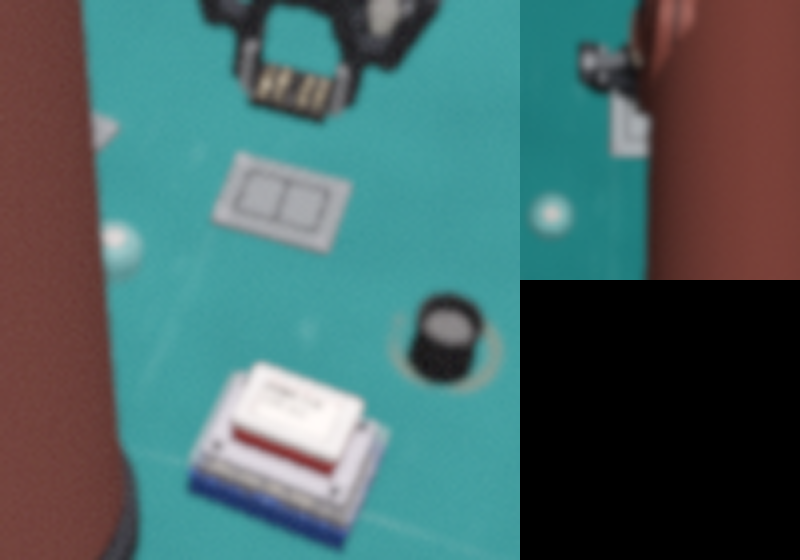

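Both carriers are held level between the pads (about 295,90 in the view), and the rest of the stack is undisturbed. Lowering.

>>> {"fn": "step_arm", "kwargs": {"plan": [{"tx": 0, "ty": -0.1, "tz": -2, "yaw": 0, "hand": 38}, {"tx": 0, "ty": 0, "tz": -2, "yaw": 0, "hand": 38}, {"tx": 0, "ty": 0, "tz": -1.5, "yaw": 0, "hand": 38}, {"tx": 0, "ty": 0, "tz": -0.5, "yaw": 0, "hand": 38}, {"tx": 0, "ty": 0, "tz": 0, "yaw": 0, "hand": 38}, {"tx": 0, "ty": 0, "tz": 0, "yaw": 0, "hand": 38}]}}

```text
time: 7.15
tool_pos: [615.7, 50.5, 209.9]
tcp_rot: [0.498, 0.517, -0.491, -0.494]
force: [0.0, -0.2, -0.8]
width: 43.2
```

```bash
python3 -c "
from h import *
st();to(616,52,90.7,178.5)
s=env.camera('scene');a=cv2.resize(s[165:225,310:390],(800,600),interpolation=2);cv2.imwrite('pics/g3.png',a)"
```

```text
t 7.15 pos [615.7  50.5 209.9] jaw 90.9 tilt -0.9993 w 43.2 F [ 0.  -0.2 -0.8] q [-0.57  0.47  0.53  1.78 -0.32  0.94  1.68]
go cm [ 0.03  0.15 -3.14] yaw -0.2
```

View pics/g3.png

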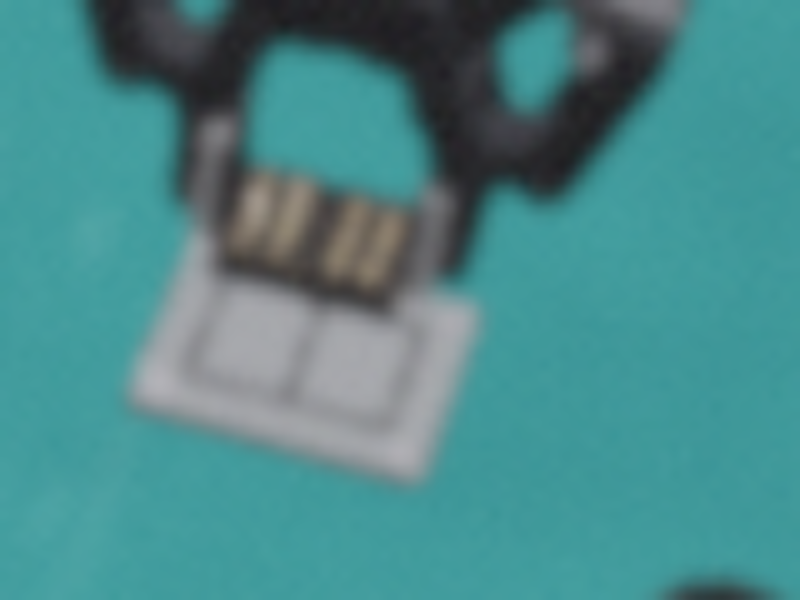

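>>> {"fn": "step_arm", "kwargs": {"plan": [{"tx": 0, "ty": 0.15, "tz": -1, "yaw": 0, "hand": 38}, {"tx": 0, "ty": 0, "tz": -0.8, "yaw": 0, "hand": 38}, {"tx": 0, "ty": 0, "tz": -0.6, "yaw": 0, "hand": 38}, {"tx": 0, "ty": 0, "tz": 0, "yaw": 0, "hand": 38}, {"tx": 0, "ty": 0, "tz": 0, "yaw": 0, "hand": 38}]}}

```text
time: 7.7
tool_pos: [616.2, 52.4, 185.0]
tcp_rot: [0.499, 0.517, -0.49, -0.494]
force: [0.2, 0.2, -0.4]
width: 43.0
```

```bash
cat >> h.py <<'E'
def tilt():
    M=Rot.from_quat(env.state()["tcp_rot"]).as_matrix(); print("approach axis",M[:,1].round(3),"jaw",M[:,0].round(3))
E
python3 -c "
from h import *
st();tilt();to(616,52,90.7,178.5)"
```

```text
t 7.7 pos [616.2  52.4 185. ] jaw 90.9 tilt -0.9992 w 43.0 F [ 0.2  0.2 -0.4] q [-0.56  0.5   0.52  1.8  -0.34  0.89  1.7 ]
approach axis [ 0.032  0.023 -0.999] jaw [-0.015  1.     0.022]
go cm [-0.02 -0.04 -0.65] yaw -0.2
```

```bash
python3 - <<'E'
from h import *
for n,p,q in(("start",[214,613,404],[ 0.57689421,  0.40895765, -0.40986813, -0.57615521]),("fly",[442.2,4.6,405.8],[-.513,-.488,.484,.515]),("d1",[434,-10,255.8],[-0.516,-.488,.478,.516]),("pick",[435.9,-3.1,238],[0.516, 0.492, -0.477, -0.514]),("over",[616.3,53.1,262.1],[0.496, 0.513, -0.495, -0.495]),("low",[615.7,50.5,209.9],[0.498, 0.517, -0.491, -0.494]),("now",env.state()["tool_pos"],env.state()["tcp_rot"])):
    M=Rot.from_quat(q).as_matrix(); print(n,M[:,1].round(3),"tip",(np.array(p)+M[:,1]*167).round(1))
E
```

```text
start [-0.    -0.002 -1.   ] tip [213.9 612.7 237. ]
fly [ 0.002  0.006 -1.   ] tip [442.6   5.6 238.8]
d1 [ 0.01  0.01 -1.  ] tip [435.7  -8.4  88.8]
pick [ 0.017  0.012 -1.   ] tip [438.8  -1.   71. ]
over [ 0.019  0.017 -1.   ] tip [619.4  56.   95.2]
low [ 0.03   0.022 -0.999] tip [620.7  54.2  43. ]
now [ 0.032  0.023 -0.999] tip [621.5  56.2  18.1]
```

The tool has tilted about 2° during the descents, which shifts the tip a few mm. I'll check whether moving up undoes it.

>>> {"fn": "step_arm", "kwargs": {"plan": [{"tx": -0.1, "ty": -0.1, "tz": 1, "yaw": 0, "hand": 38}, {"tx": -0.1, "ty": -0.1, "tz": 1, "yaw": 0, "hand": 38}, {"tx": -0.1, "ty": -0.1, "tz": 1, "yaw": 0, "hand": 38}, {"tx": -0.1, "ty": -0.1, "tz": 1, "yaw": 0, "hand": 38}, {"tx": -0.1, "ty": 0, "tz": 1, "yaw": 0, "hand": 38}, {"tx": 0, "ty": 0, "tz": 0, "yaw": 0, "hand": 38}]}}

```text
time: 8.3
tool_pos: [611.4, 47.5, 241.6]
tcp_rot: [0.499, 0.518, -0.489, -0.493]
force: [0.6, -0.1, 0.7]
width: 43.1
```

```bash
python3 -c "
from h import *
st();tilt()"
```

```text
t 8.3 pos [611.4  47.5 241.6] jaw 90.8 tilt -0.9991 w 43.1 F [ 0.6 -0.1  0.7] q [-0.59  0.42  0.55  1.78 -0.29  0.98  1.66]
approach axis [ 0.035  0.023 -0.999] jaw [-0.015  1.     0.023]
```

>>> {"fn": "step_arm", "kwargs": {"plan": [{"tx": 0, "ty": 0, "tz": -5, "yaw": 0, "hand": 38}, {"tx": 0, "ty": 0, "tz": 0, "yaw": 0, "hand": 38}, {"tx": 0, "ty": 0, "tz": 0, "yaw": 0, "hand": 38}]}}

```text
time: 8.6
tool_pos: [612.7, 47.9, 193.5]
tcp_rot: [0.5, 0.519, -0.488, -0.492]
force: [0.1, 0.3, 1.0]
width: 43.2
```

```bash
python3 -c "
from h import *
st();tilt()"
```

```text
t 8.6 pos [612.7  47.9 193.5] jaw 90.9 tilt -0.9989 w 43.2 F [0.1 0.3 1. ] q [-0.56  0.48  0.52  1.81 -0.33  0.89  1.7 ]
approach axis [ 0.039  0.025 -0.999] jaw [-0.015  1.     0.024]
```

The tilt grows by a little every row (measured sag), so I'll use fewer, larger rows and aim the tip using the measured tilt. At the current pose the tip is on target.

>>> {"fn": "step_arm", "kwargs": {"plan": [{"tx": 0.03, "ty": 0, "tz": -1.3, "yaw": 0, "hand": 38}, {"tx": 0, "ty": 0, "tz": -0.2, "yaw": 0, "hand": 38}]}}

```text
time: 8.8
tool_pos: [613.8, 48.0, 179.9]
tcp_rot: [0.5, 0.52, -0.487, -0.492]
force: [0.2, 0.6, -0.8]
width: 43.0
```

```bash
cat >> h.py <<'E'
def tip(L=167):
    s=env.state(); M=Rot.from_quat(s["tcp_rot"]).as_matrix(); print("tip",(s["tool_pos"]+L*M[:,1]).round(1))
E
python3 -c "
from h import *
st();tilt();tip()
s=env.camera('scene');st();a=cv2.resize(s[165:225,310:390],(800,600),interpolation=2);cv2.imwrite('pics/g4.png',a)"
```

```text
t 8.8 pos [613.8  48.  179.9] jaw 90.9 tilt -0.9988 w 43.0 F [ 0.2  0.6 -0.8] q [-0.55  0.5   0.52  1.81 -0.35  0.87  1.71]
approach axis [ 0.042  0.025 -0.999] jaw [-0.015  1.     0.025]
tip [620.8  52.3  13.1]
t 8.85 pos [614.1  47.9 180.4] jaw 90.9 tilt -0.9988 w 43.4 F [ 0.2  0.5 -0.5] q [-0.55  0.5   0.52  1.81 -0.35  0.87  1.71]
```

View pics/g4.png

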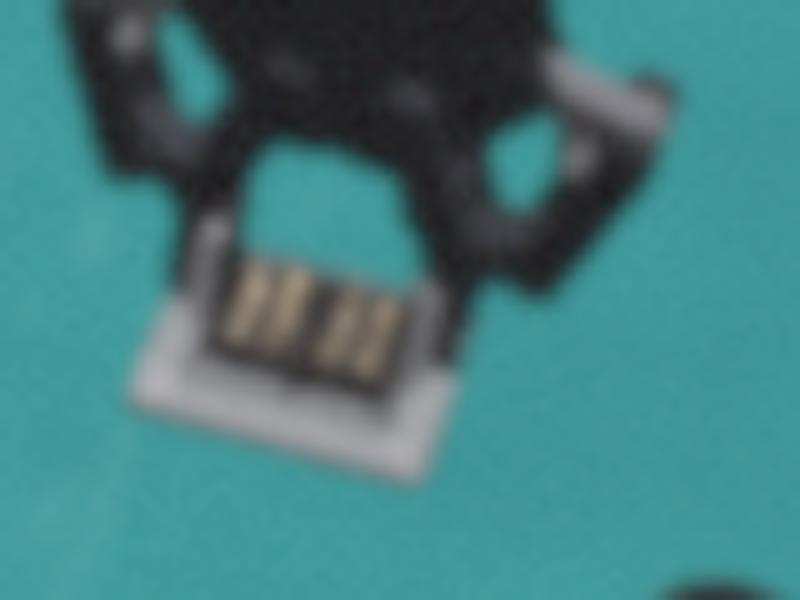

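```bash
python3 - <<'E'
from h import *
S=lambda l:np.array(l,float)/10-.5+[310,165]
print("outline front",back("scene",S([(185,372),(395,432)]),6).round(1).tolist())
for z in (7,8): print("carrier front bottom",z,back("scene",S([(207,350),(388,400)]),z).round(1).tolist())
print("station front",back("scene",S([(138,395),(425,475)]),6).round(1).tolist())
E
```

```text
outline front [[599.4, 77.8, 6.0], [599.7, 27.3, 6.0]]
carrier front bottom 7 [[606.9, 74.9, 7.0], [607.5, 31.3, 7.0]]
carrier front bottom 8 [[606.0, 74.7, 8.0], [606.7, 31.2, 8.0]]
station front [[588.7, 85.8, 6.0], [589.8, 17.3, 6.0]]
```

The same picture shows the carriers about 5 mm too far in +x relative to the outlines. Correcting before release.

>>> {"fn": "step_arm", "kwargs": {"plan": [{"tx": -0.5, "ty": -0.05, "tz": 0, "yaw": 0, "hand": 38}, {"tx": 0, "ty": 0, "tz": 0, "yaw": 0, "hand": 38}]}}

```text
time: 9.05
tool_pos: [609.2, 47.3, 181.5]
tcp_rot: [0.501, 0.521, -0.486, -0.492]
force: [-0.1, 0.0, 0.1]
width: 43.1
```

```bash
python3 -c "
from h import *
s=env.camera('scene');st();tip();a=cv2.resize(s[175:225,310:380],(700,500),interpolation=2);cv2.imwrite('pics/g5.png',a)"
```

```text
t 9.1 pos [609.5  47.4 181.7] jaw 90.9 tilt -0.9987 w 43.3 F [-0.7  0.1  0.3] q [-0.56  0.49  0.52  1.82 -0.34  0.86  1.71]
tip [617.   51.7  14.9]
```

View pics/g5.png

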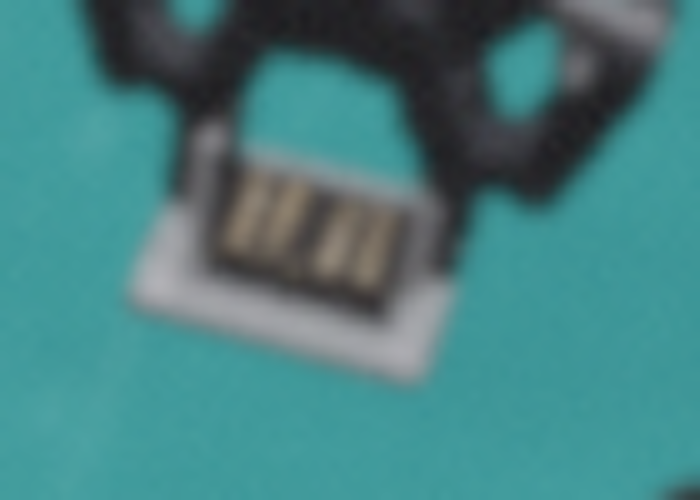

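>>> {"fn": "step_arm", "kwargs": {"plan": [{"tx": 0.1, "ty": 0, "tz": -0.3, "yaw": 0, "hand": 38}, {"tx": 0, "ty": 0, "tz": -0.2, "yaw": 0, "hand": 38}, {"tx": 0, "ty": 0, "tz": 0, "yaw": 0, "hand": 38}]}}

```text
time: 9.4
tool_pos: [611.3, 47.2, 178.7]
tcp_rot: [0.501, 0.522, -0.485, -0.491]
force: [0.1, 0.7, -0.8]
width: 43.3
```

```bash
python3 -c "
from h import *
s=env.camera('scene');st();tip();a=cv2.resize(s[175:225,310:380],(700,500),interpolation=2);cv2.imwrite('pics/g6.png',a)"
```

```text
t 9.45 pos [611.4  47.3 178.6] jaw 90.9 tilt -0.9985 w 43.5 F [-0.7 -0.3  1.8] q [-0.55  0.5   0.51  1.82 -0.35  0.86  1.71]
tip [619.3  51.7  11.9]
```

View pics/g6.png

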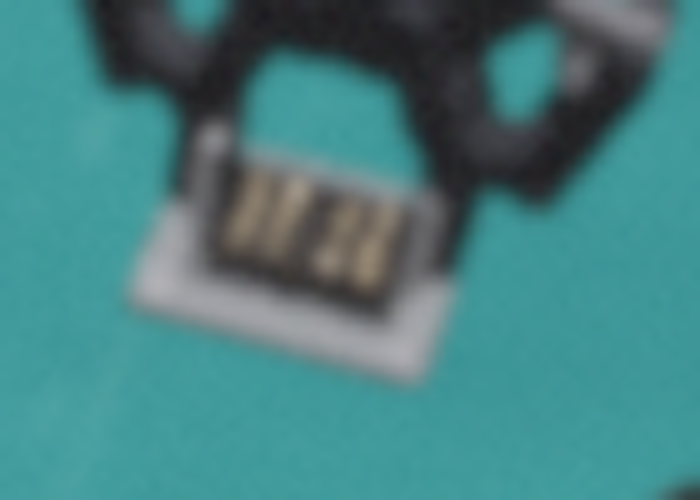

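>>> {"fn": "step_arm", "kwargs": {"plan": [{"tx": -0.12, "ty": 0, "tz": -0.12, "yaw": 0, "hand": 38}, {"tx": 0, "ty": 0, "tz": -0.05, "yaw": 0, "hand": 38}]}}

```text
time: 9.65
tool_pos: [611.1, 47.1, 178.4]
tcp_rot: [0.502, 0.523, -0.484, -0.491]
force: [-4.0, -1.1, 8.3]
width: 43.2
```

>>> {"fn": "step_arm", "kwargs": {"plan": [{"tx": 0, "ty": 0, "tz": 0, "yaw": 0, "hand": 60}, {"tx": 0, "ty": 0, "tz": 0, "yaw": 0, "hand": 68}, {"tx": 0, "ty": 0, "tz": 0, "yaw": 0, "hand": 68}]}}

```text
time: 9.95
tool_pos: [611.1, 47.2, 178.1]
tcp_rot: [0.502, 0.523, -0.484, -0.49]
force: [-0.9, 0.4, 0.3]
width: 58.0
```

```bash
python3 -c "
from h import *
st();tip();tilt()"
```

```text
t 9.95 pos [611.1  47.2 178.1] jaw 90.9 tilt -0.9984 w 58.0 F [-0.9  0.4  0.3] q [-0.55  0.5   0.51  1.82 -0.35  0.85  1.71]
tip [619.5  51.8  11.4]
approach axis [ 0.05   0.027 -0.998] jaw [-0.015  1.     0.027]
```

The carriers were set down at contact (8 N) and released. I'll lift, swing aside so the cameras can see, and turn the wrist.

>>> {"fn": "step_arm", "kwargs": {"plan": [{"tx": 0, "ty": 0, "tz": 2, "yaw": 0, "hand": 68}, {"tx": 0, "ty": 0, "tz": 4, "yaw": 0, "hand": 68}, {"tx": 0, "ty": 0, "tz": 4, "yaw": 0, "hand": 68}, {"tx": 0, "ty": 2, "tz": 3, "yaw": -8.5, "hand": 68}, {"tx": 0, "ty": 4, "tz": 0, "yaw": -8.5, "hand": 68}, {"tx": 0, "ty": 4, "tz": 0, "yaw": -8.5, "hand": 68}, {"tx": 0, "ty": 4, "tz": 0, "yaw": -8.5, "hand": 68}, {"tx": 0, "ty": 4, "tz": 0, "yaw": -8.5, "hand": 68}, {"tx": 0, "ty": 2, "tz": 0, "yaw": -8.5, "hand": 68}, {"tx": 0, "ty": 0, "tz": 0, "yaw": -8.5, "hand": 68}, {"tx": 0, "ty": 0, "tz": 0, "yaw": -8.5, "hand": 68}, {"tx": 0, "ty": 0, "tz": 0, "yaw": -8.5, "hand": 68}, {"tx": 0, "ty": 0, "tz": 0, "yaw": -8.5, "hand": 68}, {"tx": 0, "ty": 0, "tz": 0, "yaw": -8.5, "hand": 68}]}}

```text
time: 11.35
tool_pos: [607.2, 256.2, 310.5]
tcp_rot: [0.723, -0.014, 0.033, -0.69]
force: [-0.3, -0.7, -0.9]
width: 57.8
```

```bash
python3 - <<'E'
from h import *
st();tilt()
t=env.camera('top');s=env.camera('scene');cv2.imwrite('pics/top1.png',t);cv2.imwrite('pics/scene1.png',s)
print(env.mark_of("scene","carrier_a_center"),[ (m["pixel"],m["p"]) for m in env.mark_of("scene","pin_box_center")])
a=cv2.resize(s[180:230,310:370],(480,400),interpolation=2)
b=cv2.resize(t[150:190,300:350],(320,256),interpolation=2)
c=cv2.resize(s[230:300,305:380],(480,336)[:2],interpolation=2); d=cv2.resize(t[210:250,325:370],(320,284),interpolation=2)
im=np.zeros((600,800,3),np.uint8); im[:300,:360]=cv2.resize(a,(360,300)); im[:256,400:720]=b; im[300:600,:321]=cv2.resize(s[230:300,305:380],(321,300),interpolation=2); im[300:584,400:720]=d
cv2.imwrite('pics/v1.png',im)
E
```

```text
t 11.35 pos [607.2 256.2 310.5] jaw -3.8 tilt -0.9985 w 57.8 F [-0.3 -0.7 -0.9] q [-1.11  0.54  0.87  1.59 -0.37  1.2  -0.24]
approach axis [ 0.025 -0.048 -0.999] jaw [ 0.997 -0.067  0.028]
[{'pixel': [344.5, 198.4], 'p': 0.57}] [([346.2, 254.5], 0.84), ([379.1, 321.9], 0.79)]
```

View pics/v1.png

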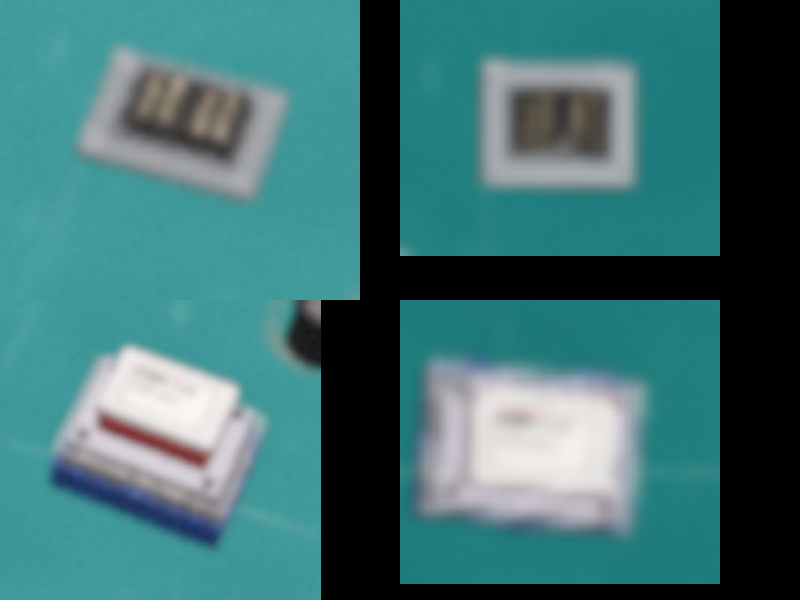

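The carriers sit centred inside the outlines in both views (v1: top-left and top-right). The stack below is unchanged. Next I'll try to null the accumulated tilt by turning so that the drift works against it.

>>> {"fn": "step_arm", "kwargs": {"plan": [{"tx": 0, "ty": 0, "tz": 0, "yaw": -8.5, "hand": 68}, {"tx": 0, "ty": 0, "tz": 0, "yaw": -8.5, "hand": 68}, {"tx": 0, "ty": 0, "tz": 0, "yaw": -8.5, "hand": 68}, {"tx": 0, "ty": 0, "tz": 0, "yaw": -8.5, "hand": 68}, {"tx": 0, "ty": 0, "tz": 0, "yaw": -8.5, "hand": 68}, {"tx": 0, "ty": 0, "tz": 0, "yaw": -8.5, "hand": 68}, {"tx": 0, "ty": 0, "tz": 0, "yaw": -8.5, "hand": 68}, {"tx": 0, "ty": 0, "tz": 0, "yaw": -8.5, "hand": 68}, {"tx": 0, "ty": 0, "tz": 0, "yaw": -8.5, "hand": 68}, {"tx": 0, "ty": 0, "tz": 0, "yaw": -8.5, "hand": 68}]}}

```text
time: 12.55
tool_pos: [607.9, 253.7, 310.8]
tcp_rot: [0.522, -0.5, 0.49, -0.487]
force: [-0.2, 0.7, -0.4]
width: 58.2
```

```bash
python3 -c "
from h import *
st();tilt()"
```

```text
t 12.55 pos [607.9 253.7 310.8] jaw -88.9 tilt -0.9987 w 58.2 F [-0.2  0.7 -0.4] q [-1.23  0.72  1.17  1.57 -0.65  1.36 -1.53]
approach axis [-0.044 -0.025 -0.999] jaw [ 0.019 -1.     0.024]
```

>>> {"fn": "step_arm", "kwargs": {"plan": [{"tx": 0, "ty": 0, "tz": 0, "yaw": 0, "hand": 68}, {"tx": 0, "ty": 0, "tz": 0, "yaw": 0, "hand": 68}, {"tx": 0, "ty": 0, "tz": 0, "yaw": 0, "hand": 68}, {"tx": 0, "ty": 0, "tz": 0, "yaw": 0, "hand": 68}, {"tx": 0, "ty": 0, "tz": 0, "yaw": 0, "hand": 68}, {"tx": 0, "ty": 0, "tz": 0, "yaw": 0, "hand": 68}, {"tx": 0, "ty": 0, "tz": 0, "yaw": 0, "hand": 68}, {"tx": 0, "ty": 0, "tz": 0, "yaw": 0, "hand": 68}, {"tx": 0, "ty": 0, "tz": 0, "yaw": 0, "hand": 68}, {"tx": 0, "ty": 0, "tz": 0, "yaw": 0, "hand": 68}]}}

```text
time: 13.55
tool_pos: [608.1, 253.0, 310.7]
tcp_rot: [0.526, -0.496, 0.485, -0.492]
force: [-0.4, -0.4, -0.6]
width: 57.7
```

```bash
python3 -c "
from h import *
st();tilt()"
```

```text
t 13.55 pos [608.1 253.  310.7] jaw -87.8 tilt -0.9987 w 57.7 F [-0.4 -0.4 -0.6] q [-1.23  0.72  1.17  1.57 -0.65  1.35 -1.51]
approach axis [-0.044 -0.024 -0.999] jaw [ 0.038 -0.999  0.023]
```

>>> {"fn": "step_arm", "kwargs": {"plan": [{"tx": -1.1, "ty": -1.6, "tz": 0.5, "yaw": 0, "hand": 68}, {"tx": -1.1, "ty": -1.6, "tz": -0.5, "yaw": 0, "hand": 68}, {"tx": -1.1, "ty": -1.6, "tz": 0.5, "yaw": 0, "hand": 68}, {"tx": -1.1, "ty": -1.6, "tz": -0.5, "yaw": 0, "hand": 68}, {"tx": -1.1, "ty": -1.6, "tz": 0.5, "yaw": 0, "hand": 68}, {"tx": -1.1, "ty": -1.6, "tz": -0.5, "yaw": 0, "hand": 68}, {"tx": -1.1, "ty": -1.6, "tz": 0.5, "yaw": 0, "hand": 68}, {"tx": -1.1, "ty": -1.6, "tz": -0.5, "yaw": 0, "hand": 68}, {"tx": -1.1, "ty": -1.6, "tz": 0.5, "yaw": 0, "hand": 68}, {"tx": -1.1, "ty": -1.6, "tz": -0.5, "yaw": 0, "hand": 68}, {"tx": -1.1, "ty": -1.6, "tz": 0, "yaw": 0, "hand": 68}, {"tx": -1.1, "ty": -1.6, "tz": 0, "yaw": 0, "hand": 68}, {"tx": -1.1, "ty": -1.6, "tz": 0, "yaw": 0, "hand": 68}, {"tx": -1.1, "ty": -1.6, "tz": 0, "yaw": 0, "hand": 68}, {"tx": 0, "ty": 0, "tz": 0, "yaw": 0, "hand": 68}]}}

```text
time: 15.05
tool_pos: [448.9, 19.9, 308.6]
tcp_rot: [0.525, -0.497, 0.484, -0.494]
force: [0.6, 0.0, 0.4]
width: 58.0
```

```bash
python3 -c "
from h import *
st();tilt()"
```

```text
t 15.05 pos [448.9  19.9 308.6] jaw -87.8 tilt -0.9988 w 58.0 F [0.6 0.  0.4] q [-1.51 -0.12  1.33  2.08  0.14  1.14 -1.77]
approach axis [-0.044 -0.019 -0.999] jaw [ 0.038 -0.999  0.017]
```

```bash
cat >> h.py <<'E'
def bright(img,c,uv,z,thr,f=8,r=24,show=None):
    x,y=int(uv[0])-r,int(uv[1])-r; w=cv2.resize(img[y:y+2*r,x:x+2*r],None,fx=f,fy=f,interpolation=cv2.INTER_CUBIC)
    m=(w.min(2)>thr).astype(np.uint8); m=cv2.morphologyEx(m,cv2.MORPH_CLOSE,np.ones((3*f,3*f))); m=cv2.morphologyEx(m,cv2.MORPH_OPEN,np.ones((2*f,2*f)))
    n,l=cv2.connectedComponents(m); k=l[int((uv[1]-y)*f),int((uv[0]-x)*f)]
    ys,xs=np.nonzero(l==k); q=np.c_[(xs+.5)/f-.5+x,(ys+.5)/f-.5+y]
    return rect(back(c,q,z)[:,:2]+OFF[c])
E
python3 - <<'E'
from h import *
t=cv2.imread("pics/top1.png");s=cv2.imread("pics/scene1.png")
tc=proj("top",[[436+1.5,-4.4,66]])[0];sc=proj("scene",[[434.5,-1.6,66]])[0]
print(tc,sc,t[int(tc[1]),int(tc[0])],s[int(sc[1]),int(sc[0])])
for th in(195,205,212,220): print(th,bright(t,"top",tc,66,th),bright(s,"scene",sc,66,th))
E
```

```text
[344.44042024 229.22906418] [343.38530052 251.97512714] [221 226 229] [227 230 235]
195 (434.8, -5.3, 41.4, 59.0, -4.8) (428.9, -6.0, 50.1, 70.6, -3.5)
205 (435.3, -5.1, 37.9, 56.6, -4.4) (434.5, -6.6, 37.8, 68.0, -3.8)
212 (435.3, -5.1, 36.3, 55.0, -4.9) (435.6, -3.3, 35.1, 57.1, -4.0)
220 (434.2, -6.0, 32.9, 51.3, 1.1) (435.7, -3.9, 33.5, 54.2, -4.3)
```

>>> {"fn": "step_arm", "kwargs": {"plan": [{"tx": -0.2, "ty": -0.2, "tz": 0, "yaw": 8.4, "hand": 68}, {"tx": -0.2, "ty": -0.2, "tz": 0, "yaw": 8.4, "hand": 68}, {"tx": -0.2, "ty": -0.2, "tz": 0, "yaw": 8.4, "hand": 68}, {"tx": -0.2, "ty": -0.2, "tz": 0, "yaw": 8.4, "hand": 68}, {"tx": -0.2, "ty": -0.2, "tz": 0, "yaw": 8.4, "hand": 68}, {"tx": -0.2, "ty": -0.2, "tz": 0, "yaw": 8.4, "hand": 68}, {"tx": -0.2, "ty": -0.2, "tz": 0, "yaw": 8.4, "hand": 68}, {"tx": -0.2, "ty": -0.2, "tz": 0, "yaw": 8.4, "hand": 68}, {"tx": 0, "ty": 0, "tz": 0, "yaw": 8.4, "hand": 68}, {"tx": 0, "ty": 0, "tz": 0, "yaw": 8.0, "hand": 68}, {"tx": 0, "ty": 0, "tz": 0, "yaw": 0, "hand": 68}]}}

```text
time: 16.15
tool_pos: [433.0, 8.0, 309.4]
tcp_rot: [0.725, -0.01, 0.013, -0.689]
force: [-0.1, -0.2, 0.1]
width: 57.7
```

```bash
cat >> h.py <<'E'
def go(x,y,jaw,z,L=169): # put the tip over x,y ; z = TCP height
    s=env.state(); M=Rot.from_quat(s["tcp_rot"]).as_matrix(); a=np.degrees(np.arctan2(M[1,0],M[0,0])); d=(jaw-a+90)%180-90
    ax=Rot.from_euler("z",d,degrees=True).apply(M[:,1])
    st(); print("axis",M[:,1].round(3),"go cm",((np.array([x,y,z])-np.r_[L*ax[:2],0]-s["tool_pos"])/10).round(2),"yaw",round(d,1))
E
python3 -c "
from h import *
go(435.4,-4.5,-4.5,218)"
```

```text
t 16.15 pos [433.    8.  309.4] jaw -1.9 tilt -0.9987 w 57.7 F [-0.1 -0.2  0.1] q [-1.51 -0.36  1.22  2.13  0.42  1.19 -0.52]
axis [ 0.004 -0.051 -0.999] go cm [ 0.21 -0.39 -9.14] yaw -2.6
```

>>> {"fn": "step_arm", "kwargs": {"plan": [{"tx": 0.2, "ty": -0.4, "tz": -3.5, "yaw": -2.6, "hand": 68}, {"tx": 0, "ty": 0, "tz": -3, "yaw": 0, "hand": 68}, {"tx": 0, "ty": 0, "tz": 0, "yaw": 0, "hand": 68}]}}

```text
time: 16.45
tool_pos: [425.8, 6.5, 251.5]
tcp_rot: [0.726, -0.025, 0.036, -0.687]
force: [-0.5, 0.3, 0.2]
width: 58.4
```

```bash
python3 -c "
from h import *
go(435.4,-4.5,-4.5,218)"
```

```text
t 16.45 pos [425.8   6.5 251.5] jaw -5.0 tilt -0.9983 w 58.4 F [-0.5  0.3  0.2] q [-1.66 -0.38  1.38  2.21  0.5   1.06 -0.63]
axis [ 0.013 -0.056 -0.998] go cm [ 0.73 -0.16 -3.35] yaw 0.5
```

Two joints are near their limits (q2 -0.38, q3 1.38), so the elbow has swivelled. I'll fit a kinematic model to the logged poses and work out how to bring the elbow back before going on.

```bash
cat > kin.py <<'E'
import numpy as np
from scipy.spatial.transform import Rotation as Rot
from scipy.optimize import least_squares
D=[([-1.334,.333,.04,1.465,-.013,1.343,-.059],(214.195,613.673,404.708),70.8),([-0.68,-0.14,0.53,1.96,0.07,1.3,1.34],(442.2,4.6,405.8),86.8),([-.66,.02,.59,2.17,-.02,.95,1.46],(434.1,-10,255.8),86.2),([-.66,.05,.59,2.19,-.05,.9,1.47],(435.7,-3,237.6),86.6),([-.67,-.09,.57,2.1,.04,1.1,1.38],(435.2,-3.7,323.3),86.5),([-.6,.41,.56,1.74,-.27,1.04,1.64],(616.3,53.1,262.1),91),([-.57,.47,.53,1.78,-.32,.94,1.68],(615.7,50.5,209.9),90.9),([-1.11,.54,.87,1.59,-.37,1.2,-.24],(607.2,256.2,310.5),-3.8),([-1.23,.72,1.17,1.57,-.65,1.36,-1.53],(607.9,253.7,310.8),-88.9),([-1.51,-.12,1.33,2.08,.14,1.14,-1.77],(448.9,19.9,308.6),-87.8),([-1.51,-.36,1.22,2.13,.42,1.19,-.52],(433,8,309.4),-1.9)]
def fk(q,p,sg):
    h,L1,L2,L3,e1,c1,a,a6=p
    R=Rot.from_euler("z",sg[0]*q[0]+c1); x=np.array([0,0,h])
    R=R*Rot.from_euler("y",q[1])*Rot.from_euler("z",sg[1]*q[2]); x=x+R.apply([a,0,L1])
    R=R*Rot.from_euler("y",q[3]); x=x+R.apply([-e1,0,0])
    R=R*Rot.from_euler("z",sg[2]*q[4]); x=x+R.apply([0,0,L2])
    R=R*Rot.from_euler("y",q[5]); x=x+R.apply([a6,0,L3]); R=R*Rot.from_euler("z",sg[3]*q[6])
    return x,R
E
python3 - <<'E'
from kin import *; import itertools
best=[]
for sg in itertools.product((-1,1),repeat=4):
    def res(p):
        o=[]
        for q,x,j in D:
            X,R=fk(q,p,sg); M=R.as_matrix(); o+=list((X-x)/8); o+=list(10*(M[:2,2])) # approach axis down
            o.append(0)
        return o
    r=least_squares(res,[360,400,400,130,0,0,0,0]); best.append((r.cost,sg,r.x.round(2)))
for b in sorted(best,key=lambda b:b[0])[:3]: print(b)
c,sg,p=min(best,key=lambda b:b[0])
for q,x,j in D:
    X,R=fk(q,p,sg);M=R.as_matrix(); print((X-x).round(0),M[:,2].round(2),[round(float(np.degrees(np.arctan2(M[1,k],M[0,k]))-j)) for k in(0,1)])
E
```

```text
(np.float64(7.183692179748982), (-1, -1, -1, -1), array([ 1.0639e+02,  4.6102e+02,  5.0378e+02,  5.6060e+01,  3.8560e+01,
       -7.0000e-02, -1.1990e+01, -1.0630e+01]))
(np.float64(7.183692179750291), (-1, -1, -1, 1), array([ 1.0639e+02,  4.6102e+02,  5.0378e+02,  5.6060e+01,  3.8560e+01,
       -7.0000e-02, -1.1990e+01, -1.0630e+01]))
(np.float64(122.53596009543628), (-1, -1, 1, 1), array([ 5.3170e+01,  4.6134e+02,  4.9683e+02,  6.5200e+00,  3.8810e+01,
       -8.0000e-02, -1.4470e+01, -1.9140e+01]))
[ 1. -1.  9.] [ 0.  0. -1.] [-184, 86]
[-2.  7.  4.] [ 0.  0. -1.] [-184, 86]
[ 6. 12. -4.] [ 0.01  0.01 -1.  ] [-183, 87]
[ 4.  9. -5.] [ 0.01  0.01 -1.  ] [-184, 86]
[-1.  5. -0.] [ 0.02  0.01 -1.  ] [-185, 85]
[-1. -2.  2.] [ 0.02  0.02 -1.  ] [-184, 86]
[ 2. -2.  1.] [ 0.03  0.03 -1.  ] [-184, 86]
[-5.  3. -3.] [ 0.02 -0.06 -1.  ] [176, 86]
[  4.  -2. -12.] [-0.05 -0.02 -1.  ] [176, 86]
[-1. -0.  1.] [-0.04 -0.02 -1.  ] [176, 86]
[-10.  -0.   5.] [-0.   -0.05 -1.  ] [176, 86]
```

```bash
cat >> kin.py <<'E'
P0=[106.39,461.02,503.78,56.06,38.56,-.07,-11.99,-10.63]; SG=(-1,-1,-1,-1)
LO=np.array([-2.58,-.38,-1.3,.25,-1.5,.08,-2.65]);HI=np.array([2.58,2.09,1.39,2.4,4.64,2.09,2.65])
def jac(q):
    x,R=fk(q,P0,SG); J=np.zeros((6,7))
    for i in range(7):
        d=np.array(q,float); d[i]+=1e-5; y,S=fk(d,P0,SG); J[:3,i]=(y-x)/1e-5/1000; J[3:,i]=(S*R.inv()).as_rotvec()/1e-5
    return J
def sim(q,path,bias=0.,n=40,w=np.ones(7),qn=None,lam=1e-3):
    q=np.array(q,float)
    for d in path: # (dx,dy,dz mm, dyaw deg)
        for _ in range(n):
            v=np.r_[np.array(d[:3])/1000,0,0,np.radians(d[3])]/n; J=jac(q); Wi=np.diag(1/w)
            Ji=Wi@J.T@np.linalg.inv(J@Wi@J.T+lam**2*np.eye(6)); dq=Ji@v
            if qn is not None: dq=dq+(np.eye(7)-Ji@J)@(bias*(qn-q))
            q=q+dq
    return q
E
python3 - <<'E'
from kin import *
seg=[(0,1,[(234,-315,0,0),(-6,-294,0,16)]),(1,3,[(-6.5,-7.6,-168,0)]),(4,5,[(181,57,-61,4.5)]),(7,8,[(0,0,0,-85)]),(8,9,[(-159,-234,-2,1)]),(9,10,[(-16,-12,0,86)])]
for a,b,p in seg:
    q=sim(D[a][0],p); print("from",D[a][0],"\n act",D[b][0],"\n pinv",q.round(2))
E
```

```text
from [-1.334, 0.333, 0.04, 1.465, -0.013, 1.343, -0.059] 
 act [-0.68, -0.14, 0.53, 1.96, 0.07, 1.3, 1.34] 
 pinv [-0.71 -0.15  0.57  1.96  0.08  1.31  1.35]
from [-0.68, -0.14, 0.53, 1.96, 0.07, 1.3, 1.34] 
 act [-0.66, 0.05, 0.59, 2.19, -0.05, 0.9, 1.47] 
 pinv [-0.66  0.02  0.58  2.2  -0.02  0.93  1.45]
from [-0.67, -0.09, 0.57, 2.1, 0.04, 1.1, 1.38] 
 act [-0.6, 0.41, 0.56, 1.74, -0.27, 1.04, 1.64] 
 pinv [-0.58  0.41  0.52  1.74 -0.25  1.04  1.61]
from [-1.11, 0.54, 0.87, 1.59, -0.37, 1.2, -0.24] 
 act [-1.23, 0.72, 1.17, 1.57, -0.65, 1.36, -1.53] 
 pinv [-1.26  0.7   1.17  1.58 -0.63  1.37 -1.55]
from [-1.23, 0.72, 1.17, 1.57, -0.65, 1.36, -1.53] 
 act [-1.51, -0.12, 1.33, 2.08, 0.14, 1.14, -1.77] 
 pinv [-1.58  0.35  1.66  2.09 -0.35  1.16 -1.3 ]
from [-1.51, -0.12, 1.33, 2.08, 0.14, 1.14, -1.77] 
 act [-1.51, -0.36, 1.22, 2.13, 0.42, 1.19, -0.52] 
 pinv [-1.69 -0.53  1.3   2.12  0.59  1.24 -0.66]
```

Pure pseudo-inverse motion explains the logs. Searching for a loop that brings the elbow back.

```bash
cat > search.py <<'E'
from h import env
from kin import *
import itertools
s=env.state(); q0=s["q"].copy(); p0=s["tool_pos"].copy(); j0=-5.
MAR=.03
def run(q,p,j,wps):
    ok=0
    for (x,y,z,jj) in wps:
        n=max(4,int(np.ceil(max(np.linalg.norm(np.array([x,y,z])-p)/60,abs(jj-j)/15))))
        st=(np.array([x,y,z])-p)/n
        for _ in range(n):
            q=sim(q,[(*st,(jj-j)/n)],n=1); ok=max(ok,(LO+MAR-q).max(),(q-HI+MAR).max())
        p=np.array([x,y,z],float); j=jj
    return q,ok
if __name__=="__main__":
    res=[]
    end=(435,5,300,-4.5)
    pts=[(650,y,330) for y in(-150,0,200,350)]+[(480,y,330) for y in(-150,250,450)]
    base=[(480,60,300,-5)]
    qb,_=run(q0,p0,j0,base); print("base",qb.round(2))
    for A in pts:
        for B in pts:
            for J1 in(60,100,130):
                for J2 in (-4,-60):
                    w=[(*A,-5),(*A,J1),(*B,J1),(*B,J2),end]
                    q,ok=run(qb,np.array(base[0][:3],float),-5.,w)
                    res.append((abs(q[2])+max(0,ok)*3,ok,q.round(2),w))
    res.sort(key=lambda r:r[0])
    for r in res[:6]: print(round(r[1],2),r[2],r[3])
E
python3 search.py
```

```text
base [-1.97 -0.32  1.58  2.03  0.42  1.15 -0.66]
0.44 [-1.36 -0.38  1.08  2.18  0.49  1.14 -0.61] [(480, -150, 330, -5), (480, -150, 330, 60), (480, -150, 330, 60), (480, -150, 330, -60), (435, 5, 300, -4.5)]
0.44 [-1.45 -0.38  1.17  2.18  0.48  1.16 -0.61] [(480, -150, 330, -5), (480, -150, 330, 60), (480, -150, 330, 60), (480, -150, 330, -4), (435, 5, 300, -4.5)]
0.46 [-1.46 -0.35  1.15  2.19  0.51  1.13 -0.66] [(480, 250, 330, -5), (480, 250, 330, 100), (480, 250, 330, 100), (480, 250, 330, -4), (435, 5, 300, -4.5)]
0.46 [-1.49 -0.37  1.16  2.19  0.5   1.14 -0.66] [(480, 250, 330, -5), (480, 250, 330, 60), (480, 250, 330, 60), (480, 250, 330, -4), (435, 5, 300, -4.5)]
0.53 [-1.41 -0.51  1.04  2.22  0.6   1.22 -0.74] [(480, 250, 330, -5), (480, 250, 330, 60), (480, -150, 330, 60), (480, -150, 330, -60), (435, 5, 300, -4.5)]
0.53 [-1.44 -0.48  1.09  2.22  0.57  1.22 -0.72] [(480, 250, 330, -5), (480, 250, 330, 60), (480, -150, 330, 60), (480, -150, 330, -4), (435, 5, 300, -4.5)]
```

```bash
cat > fast.py <<'E'
from kin import P0,LO,HI
import numpy as np
def rz(a): c,s=np.cos(a),np.sin(a); return np.array([[c,-s,0],[s,c,0],[0,0,1.]])
def ry(a): c,s=np.cos(a),np.sin(a); return np.array([[c,0,s],[0,1.,0],[-s,0,c]])
h_,L1,L2,L3,e1,c1,a_,a6=P0
OFFS=[np.zeros(3),np.zeros(3),np.array([a_,0,L1]),np.array([-e1,0,0]),np.array([0,0,L2]),np.array([a6,0,L3]),np.zeros(3)]
def J(q):
    R=rz(c1);x=np.array([0,0,h_]);ax=[];o=[]
    for i in range(7):
        if i%2==0: ax.append(-R[:,2]); o.append(x); R=R@rz(-q[i])
        else: ax.append(R[:,1]); o.append(x); R=R@ry(q[i])
        x=x+R@OFFS[i]
    ax=np.array(ax);o=np.array(o)
    return np.vstack([np.cross(ax,x-o).T/1000,ax.T])
lo,hi=LO+.012,HI-.012
def step(q,v):
    Jm=J(q); free=np.ones(7,bool); dq=np.zeros(7)
    for _ in range(4):
        A=Jm[:,free]; r=v-Jm[:,~free]@dq[~free]; f=A.T@np.linalg.solve(A@A.T+1e-5*np.eye(6),r); dq[free]=f
        bad=free&((q+dq<lo)&(dq<0)|(q+dq>hi)&(dq>0))
        if not bad.any(): break
        dq[bad]=np.clip(q+dq,lo,hi)[bad]-q[bad]; free&=~bad
    err=np.abs(Jm@dq-v).max()
    return q+dq,err
def run(q,p,j,wps):
    e=0;rows=0;tr=[]
    for w in wps:
        d=np.array(w[:3],float)-p; n=max(1,int(np.ceil(max(np.linalg.norm(d)/40,abs(w[3]-j)/8.4)))); rows+=n
        v=np.r_[d/1000,0,0,np.radians(w[3]-j)]/n/2
        for _ in range(2*n): q,er=step(q,v); e+=er
        p=np.array(w[:3],float);j=w[3]; tr.append(q.round(2))
    return q,e,rows,tr
E
cat > s2.py <<'E'
from h import env; from fast import *
import time
s=env.state(); q0=s["q"];p0=s["tool_pos"];j0=-5.
rng=np.random.default_rng(1); t=time.time(); res=[]
# check vs log
q,e,_,_=run(np.array([-1.23,.72,1.17,1.57,-.65,1.36,-1.53]),np.array([608,253,310.]),-88,[(449,20,309,-88),(433,8,309,-2)]);print("chk",q.round(2),e)
while time.time()-t<150:
    n=rng.integers(1,5); w=[(480,40,320,-5)]
    for _ in range(n): w.append((rng.choice([440,520,600,680]),rng.choice([-250,-100,50,200,350]),330,rng.choice([-130,-90,-45,-5,45,90,130])))
    w=[x for x in w if 440<np.hypot(x[0],x[1])<800]
    w.append((450,5,310,-4.5))
    q,e,r,tr=run(q0,p0,j0,w)
    if r<110: res.append((abs(q[2])+e*3+r*.001,e,r,q.round(2),w))
res.sort(key=lambda r:r[0]); print(len(res))
for r in res[:5]: print(r[1].round(3),r[2],r[3],[tuple(map(int,x)) for x in r[4]])
E
python3 s2.py
```

```text
chk [-1.58 -0.23  1.37  2.14  0.32  1.07 -0.42] 0.00016312319846719487
4487
0.002 38 [-0.11 -0.07 -0.    2.11  0.08  1.13 -0.21] [(480, 40, 320, -5), (600, 200, 330, 45), (600, -250, 330, 130), (450, 5, 310, -4)]
0.002 37 [-0.11 -0.07  0.01  2.1   0.09  1.13 -0.21] [(480, 40, 320, -5), (600, 50, 330, 45), (600, -250, 330, 130), (450, 5, 310, -4)]
0.002 37 [-0.08 -0.08 -0.02  2.09  0.1   1.14 -0.21] [(480, 40, 320, -5), (600, -250, 330, 130), (450, 5, 310, -4)]
0.002 37 [-0.08 -0.08 -0.02  2.09  0.1   1.14 -0.21] [(480, 40, 320, -5), (600, -250, 330, 130), (450, 5, 310, -4)]
0.002 37 [-0.08 -0.08 -0.02  2.09  0.1   1.14 -0.21] [(480, 40, 320, -5), (600, -250, 330, 130), (450, 5, 310, -4)]
```

```bash
sed -i 's/\[-250,-100,50,200,350\]/[-50,50,150,250,350]/; s/<150/<120/' s2.py; python3 s2.py; python3 -c "
from h import *
print(back('scene',[(488,205),(486,300),(440,295),(385,235),(395,110)],0).round(0).tolist())"
```

```text
chk [-1.58 -0.23  1.37  2.14  0.32  1.07 -0.42] 0.00016312319846719487
3682
0.003 42 [-0.06 -0.03 -0.03  2.11  0.12  1.02 -0.22] [(480, 40, 320, -5), (440, 50, 330, -130), (440, 150, 330, -130), (680, -50, 330, -5), (450, 5, 310, -4)]
0.003 41 [ 0.02 -0.04 -0.13  2.12  0.12  1.02 -0.24] [(480, 40, 320, -5), (440, -50, 330, -5), (440, 150, 330, -130), (520, 350, 330, -45), (450, 5, 310, -4)]
0.004 57 [-0.3  -0.02  0.2   2.1   0.12  1.03 -0.23] [(480, 40, 320, -5), (440, 50, 330, 90), (440, 150, 330, -130), (450, 5, 310, -4)]
0.003 35 [-0.33 -0.02  0.23  2.1   0.14  1.01 -0.24] [(480, 40, 320, -5), (440, 50, 330, -5), (440, 150, 330, -130), (450, 5, 310, -4)]
0.002 71 [-0.33 -0.04  0.23  2.11  0.1   1.05 -0.22] [(480, 40, 320, -5), (440, 50, 330, -130), (680, -50, 330, -45), (520, 50, 330, 130), (440, -50, 330, 130), (450, 5, 310, -4)]
[[731.0, -271.0, 0.0], [474.0, -291.0, 0.0], [451.0, -204.0, 0.0], [558.0, -68.0, 0.0], [1000.0, 7.0, 0.0]]
```

>>> {"fn": "step_arm", "kwargs": {"plan": [{"tx": 1.8, "ty": 1.1, "tz": 2.3, "yaw": 0, "hand": 68}, {"tx": 1.8, "ty": 1.1, "tz": 2.3, "yaw": 0, "hand": 68}, {"tx": 1.8, "ty": 1.1, "tz": 2.3, "yaw": 0, "hand": 68}, {"tx": -1.3, "ty": 0.3, "tz": 0.3, "yaw": 0, "hand": 68}, {"tx": -1.3, "ty": 0.3, "tz": 0.3, "yaw": 0, "hand": 68}, {"tx": 0, "ty": 0.7, "tz": 0, "yaw": -8.4, "hand": 68}, {"tx": 0, "ty": 0.7, "tz": 0, "yaw": -8.4, "hand": 68}, {"tx": 0, "ty": 0.7, "tz": 0, "yaw": -8.4, "hand": 68}, {"tx": 0, "ty": 0.7, "tz": 0, "yaw": -8.4, "hand": 68}, {"tx": 0, "ty": 0.7, "tz": 0, "yaw": -8.4, "hand": 68}]}}

```text
time: 17.45
tool_pos: [450.8, 84.2, 343.9]
tcp_rot: [0.659, -0.294, 0.293, -0.627]
force: [0.3, -0.4, 1.0]
width: 58.1
```

```bash
python3 -c "
from h import *
st();tilt()
from fast import *
s=env.state();print([run(s['q'],s['tool_pos'],0,w)[0::3] for w in ([(440,150,330,-80)],[(440,150,330,-80),(450,5,310,45)])])"
```

```text
t 17.45 pos [450.8  84.2 343.9] jaw -49.1 tilt -0.999 w 58.1 F [ 0.3 -0.4  1. ] q [-1.56 -0.16  1.21  2.02  0.19  1.22 -1.28]
approach axis [-0.021 -0.04  -0.999] jaw [ 0.655 -0.756  0.017]
[(array([-1.08491438, -0.01059653,  0.68694144,  2.02615822, -0.03302797,
        1.17227261, -2.638     ]), [array([-1.08, -0.01,  0.69,  2.03, -0.03,  1.17, -2.64])]), (array([-1.00643504, -0.05142742,  0.89747494,  2.09291619,  0.12070342,
        1.06807149, -0.23831245]), [array([-1.08, -0.01,  0.69,  2.03, -0.03,  1.17, -2.64]), array([-1.01, -0.05,  0.9 ,  2.09,  0.12,  1.07, -0.24])])]
```

```bash
sed -i 's/j0=-5\./j0=-49.1/; s/w=\[(480,40,320,-5)\]/w=[]/; s/-90,-45,-5,45,90,130/-145,-110,-90,-45,-5,45,90,130,140/; s/<120/<110/' s2.py; python3 s2.py
```

```text
chk [-1.58 -0.23  1.37  2.14  0.32  1.07 -0.42] 0.00016312319846719487
3116
0.006 41 [-0.13  0.05  0.05  2.11  0.11  0.96 -0.2 ] [(680, 250, 330, -45), (440, 50, 330, -145), (520, 50, 330, -110), (680, 150, 330, -90), (450, 5, 310, -4)]
0.001 65 [-0.13 -0.03  0.05  2.11  0.1   1.04 -0.21] [(440, 50, 330, -45), (440, 150, 330, -130), (680, 50, 330, -90), (600, 250, 330, 140), (450, 5, 310, -4)]
0.002 63 [-0.15 -0.03  0.07  2.1   0.07  1.06 -0.18] [(520, -50, 330, -145), (440, 150, 330, -130), (440, 150, 330, -5), (520, 50, 330, -130), (450, 5, 310, -4)]
0.002 66 [ 0.01  0.02 -0.1   2.11  0.14  0.97 -0.22] [(680, 250, 330, -130), (520, 150, 330, -145), (520, 250, 330, -5), (440, 50, 330, -145), (450, 5, 310, -4)]
0.001 77 [-0.26 -0.03  0.19  2.11  0.08  1.05 -0.18] [(520, 150, 330, -145), (680, -50, 330, 45), (440, 150, 330, -130), (680, -50, 330, -5), (450, 5, 310, -4)]
```

>>> {"fn": "step_arm", "kwargs": {"plan": [{"tx": 0, "ty": 0.6, "tz": 0, "yaw": -8.4, "hand": 68}, {"tx": 0, "ty": 0.6, "tz": 0, "yaw": -8.4, "hand": 68}, {"tx": 0, "ty": 0.6, "tz": 0, "yaw": -8.4, "hand": 68}, {"tx": 0, "ty": 0.6, "tz": 0, "yaw": -8.4, "hand": 68}, {"tx": 0, "ty": 0.6, "tz": 0, "yaw": -8.4, "hand": 68}, {"tx": 0, "ty": 0.6, "tz": 0, "yaw": -8.4, "hand": 68}, {"tx": 0, "ty": 0.6, "tz": 0, "yaw": -8.4, "hand": 68}, {"tx": 0, "ty": 0.6, "tz": 0, "yaw": -8.4, "hand": 68}, {"tx": 0, "ty": 0.6, "tz": 0, "yaw": -8.4, "hand": 68}]}}

```text
time: 18.35
tool_pos: [457.2, 144.9, 351.1]
tcp_rot: [-0.329, 0.643, -0.619, 0.308]
force: [-0.5, 0.3, -0.0]
width: 58.3
```

```bash
python3 -c "
from h import *
st();tilt()"; sed -i 's/j0=-49.1/j0=-124./;s/<110/<60/' s2.py; python3 s2.py
```

```text
t 18.35 pos [457.2 144.9 351.1] jaw -126.4 tilt -0.999 w 58.3 F [-0.5  0.3 -0. ] q [-1.49  0.01  1.13  1.96 -0.04  1.21 -2.55]
approach axis [-0.042  0.017 -0.999] jaw [-0.593 -0.805  0.011]
chk [-1.58 -0.23  1.37  2.14  0.32  1.07 -0.42] 0.00016312319846719487
1646
0.006 25 [-0.06  0.01 -0.01  2.08  0.12  1.05 -0.24] [(440, 250, 330, -90), (440, 150, 330, -130), (450, 5, 310, -4)]
0.004 16 [-0.01  0.02 -0.06  2.08  0.12  1.05 -0.25] [(440, 150, 330, -130), (450, 5, 310, -4)]
0.004 16 [-0.01  0.02 -0.06  2.08  0.12  1.05 -0.25] [(440, 150, 330, -130), (450, 5, 310, -4)]
0.004 16 [-0.01  0.02 -0.06  2.08  0.12  1.05 -0.25] [(440, 150, 330, -130), (450, 5, 310, -4)]
0.004 16 [-0.01  0.02 -0.06  2.08  0.12  1.05 -0.25] [(440, 150, 330, -130), (450, 5, 310, -4)]
```

>>> {"fn": "step_arm", "kwargs": {"plan": [{"tx": -0.4, "ty": 0, "tz": 0, "yaw": -4, "hand": 68}, {"tx": -0.4, "ty": 0, "tz": -0.5, "yaw": -4, "hand": 68}, {"tx": -0.4, "ty": 0, "tz": -0.5, "yaw": -4, "hand": 68}, {"tx": 0, "ty": 0, "tz": 0, "yaw": -4, "hand": 68}]}}

```text
time: 18.75
tool_pos: [462.4, 153.8, 338.2]
tcp_rot: [-0.247, 0.685, -0.649, 0.221]
force: [1.4, 0.8, -0.0]
width: 58.0
```

```bash
python3 -c "
from h import *
st();tilt()
from fast import *
s=env.state();print(run(s['q'],s['tool_pos'],0,[(450,5,310,130)])[0].round(2))"
```

```text
t 18.75 pos [462.4 153.8 338.2] jaw -141.3 tilt -0.9981 w 58.0 F [ 1.4  0.8 -0. ] q [-1.65  0.15  1.38  1.97 -0.21  1.2  -2.65]
approach axis [-0.051  0.036 -0.998] jaw [-0.781 -0.625  0.017]
[-1.5  -0.11  1.38  2.08  0.2   1.1  -0.41]
```

The real clamping differs from my model, so I'll search only for loops that stay clear of the limits.

```bash
cat > s3.py <<'E'
from h import env; from fast import *
import time,sys
def runf(q,p,j,wps):
    viol=0;rows=0; v0=None
    for k,w in enumerate(wps):
        d=np.array(w[:3],float)-p; n=max(1,int(np.ceil(max(np.linalg.norm(d)/40,abs(w[3]-j)/8.4)))); rows+=n
        v=np.r_[d/1000,0,0,np.radians(w[3]-j)]/n
        for _ in range(n):
            Jm=J(q); q=q+Jm.T@np.linalg.solve(Jm@Jm.T+1e-6*np.eye(6),v)
            viol=max(viol,(LO+.06-q).max(),(q-HI+.06).max()) if k>0 else max(viol,(LO-.02-q).max(),(q-HI-.02).max())
        p=np.array(w[:3],float);j=w[3]
    return q,viol,rows
def search(q0,p0,j0,end,T=140,maxrows=130,seed=0):
    rng=np.random.default_rng(seed); 
    def rp(): 
        while 1:
            w=(rng.uniform(440,690),rng.uniform(-60,420),rng.uniform(300,420),rng.uniform(-145,145))
            if 450<np.hypot(w[0],w[1])<760: return w
    def cost(ws):
        q,v,r=runf(q0,p0,j0,ws+[end]); return abs(q[2])+10*max(0,v)+.001*r+(10 if r>maxrows else 0),q,v,r
    out=[];t=time.time()
    while time.time()-t<T:
        b=[rp() for _ in range(rng.integers(2,5))]; c=cost(b)
        for _ in range(120):
            n=list(b); i=rng.integers(len(n)); n[i]=rp() if rng.random()<.3 else tuple(np.array(n[i])+rng.normal(0,1,4)*[40,40,25,25])
            w=n[i]
            if not(440<w[0]<690 and -60<w[1]<420 and 290<w[2]<430 and abs(w[3])<145 and 450<np.hypot(w[0],w[1])<760): continue
            d=cost(n)
            if d[0]<c[0]: b,c=n,d
        out.append((c,b))
    out.sort(key=lambda o:o[0][0]); return out
if __name__=="__main__":
    s=env.state()
    for c,b in search(s["q"],s["tool_pos"],float(sys.argv[1]),(450,5,310,-4.5),maxrows=int(sys.argv[2]))[:4]: print(round(c[0],2),"v",round(c[2],3),c[3],c[1].round(2),[tuple(np.array(x).round(0).astype(int).tolist()) for x in b])
E
python3 s3.py -141.3 150
```

```text
0.05 v 0 54 [-0.06  0.04  0.    2.12  0.24  0.98 -0.25] [(681, 229, 367, -104), (688, -42, 357, 103), (529, -23, 370, 133), (453, 13, 428, 98)]
0.06 v 0 63 [-0.1  -0.01  0.    2.15  0.23  0.96 -0.28] [(641, 350, 374, -135), (688, 9, 295, 4), (653, 238, 343, 105), (457, -26, 395, 138)]
0.06 v 0 63 [-0.07  0.    0.    2.14  0.23  1.   -0.26] [(679, 333, 320, -76), (647, 336, 297, 140), (560, -21, 295, 137), (484, 68, 414, 105)]
0.07 v 0 67 [-0.08  0.02 -0.    2.13  0.21  0.96 -0.25] [(661, 293, 357, -130), (650, 351, 303, 44), (643, 384, 292, 141), (450, 121, 414, 140)]
```

>>> {"fn": "step_arm", "kwargs": {"plan": [{"tx": 3.65, "ty": 1.25, "tz": 0.5, "yaw": 6.2, "hand": 68}, {"tx": 3.65, "ty": 1.25, "tz": 0.5, "yaw": 6.2, "hand": 68}, {"tx": 3.65, "ty": 1.25, "tz": 0.5, "yaw": 6.2, "hand": 68}, {"tx": 3.65, "ty": 1.25, "tz": 0.5, "yaw": 6.2, "hand": 68}, {"tx": 3.65, "ty": 1.25, "tz": 0.5, "yaw": 6.2, "hand": 68}, {"tx": 3.65, "ty": 1.25, "tz": 0.5, "yaw": 6.2, "hand": 68}]}}

```text
time: 19.35
tool_pos: [679.0, 235.2, 364.9]
tcp_rot: [-0.449, 0.577, -0.543, 0.412]
force: [0.3, 0.1, 1.4]
width: 58.3
```

```bash
python3 -c "
from h import *
st();tilt()
from s3 import *
s=env.state();print([runf(s['q'],s['tool_pos'],-104,w)[:2] for w in ([(688,-42,357,103)],[(688,-42,357,103), (529,-23,370,133), (453,13,428,98),(450,5,310,-4.5)])])"
```

```text
t 19.35 pos [679.  235.2 364.9] jaw -104.8 tilt -0.9974 w 58.3 F [0.3 0.1 1.4] q [-0.93  0.66  0.89  1.32 -0.52  1.46 -1.89]
approach axis [-0.071  0.006 -0.997] jaw [-0.256 -0.967  0.012]
[(array([-0.16899598,  0.44199184,  0.23328446,  1.44885048, -0.15115047,
        1.17807913,  1.87694114]), 0), (array([-0.1211351 , -0.02761577,  0.03363336,  2.09757148,  0.12905009,
        1.07815866, -0.23334679]), 0)]
```

Moving as predicted. On to the long leg.

>>> {"fn": "step_arm", "kwargs": {"plan": [{"tx": 0, "ty": -1.1, "tz": 0, "yaw": 8.3, "hand": 68}, {"tx": 0, "ty": -1.1, "tz": 0, "yaw": 8.3, "hand": 68}, {"tx": 0, "ty": -1.1, "tz": 0, "yaw": 8.3, "hand": 68}, {"tx": 0, "ty": -1.1, "tz": 0, "yaw": 8.3, "hand": 68}, {"tx": 0, "ty": -1.1, "tz": 0, "yaw": 8.3, "hand": 68}, {"tx": 0, "ty": -1.1, "tz": 0, "yaw": 8.3, "hand": 68}, {"tx": 0, "ty": -1.1, "tz": 0, "yaw": 8.3, "hand": 68}, {"tx": 0, "ty": -1.1, "tz": 0, "yaw": 8.3, "hand": 68}, {"tx": 0, "ty": -1.1, "tz": 0, "yaw": 8.3, "hand": 68}, {"tx": 0, "ty": -1.1, "tz": 0, "yaw": 8.3, "hand": 68}, {"tx": 0, "ty": -1.1, "tz": 0, "yaw": 8.3, "hand": 68}, {"tx": 0, "ty": -1.1, "tz": 0, "yaw": 8.3, "hand": 68}, {"tx": 0, "ty": -1.1, "tz": 0, "yaw": 8.3, "hand": 68}]}}

```text
time: 20.65
tool_pos: [695.1, 100.2, 349.4]
tcp_rot: [0.73, 0.041, -0.043, -0.681]
force: [0.2, 0.0, -0.1]
width: 58.0
```

```bash
python3 -c "
from h import *
st();tilt()
from s3 import *
s=env.state();print([runf(s['q'],s['tool_pos'],0,w)[:2] for w in ([(450,5,310,-4)],[(688,-42,357,103), (529,-23,370,133), (453,13,428,98),(450,5,310,-4.5)])])"
```

```text
t 20.65 pos [695.1 100.2 349.4] jaw 6.9 tilt -0.9976 w 58.0 F [ 0.2  0.  -0.1] q [-0.59  0.51  0.53  1.41 -0.19  1.29  0.06]
approach axis [ 0.001 -0.07  -0.998] jaw [ 0.993  0.119 -0.007]
[(array([-0.73779821, -0.03978061,  0.61419938,  2.10321627,  0.09221633,
        1.08773835, -0.10164609]), 0), (array([-0.10050391, -0.04427673, -0.00836651,  2.10068447,  0.10596238,
        1.11011531, -0.11104334]), 0)]
```

```bash
cat > seq.py <<'E'
from s3 import *
W=[(435,5,218,-4.5),(435,5,300,-4.5),(442,360,300,22.7),(442,360,180,22.7),(442,360,300,22.7),(435,5,300,-4.5),(435,5,205,-4.5),(435,5,300,-4.5),(613,218,300,-14.3),(613,218,175,-14.3),(613,218,300,-14.3),(435,5,300,-4.5),(435,5,190,-4.5),(435,5,300,-4.5),(446,180,300,-15),(446,180,190,-15)]
def seq(q,p,j,pre):
    for w in pre+W:
        q,v,r=runf(q,p,j,[w]); p=np.array(w[:3],float); j=w[3]; print(w,q.round(2),"marg",min((q-LO).min(),(HI-q).min()).round(2))
E
python3 - <<'E'
from seq import *
s=env.state()
print("direct");seq(s["q"],s["tool_pos"],6.9,[(450,5,310,-4.5)])
E
```

```text
direct
(450, 5, 310, -4.5) [-0.75 -0.04  0.63  2.1   0.09  1.1  -0.23] marg 0.3
(435, 5, 218, -4.5) [-0.74  0.06  0.65  2.24  0.03  0.88 -0.18] marg 0.16
(435, 5, 300, -4.5) [-0.76 -0.09  0.63  2.16  0.13  1.08 -0.27] marg 0.24
(442, 360, 300, 22.7) [-1.07  0.23  0.31  1.86 -0.02  1.1  -0.35] marg 0.54
(442, 360, 180, 22.7) [-1.05  0.37  0.29  1.97 -0.07  0.86 -0.32] marg 0.43
(442, 360, 300, 22.7) [-1.08  0.21  0.31  1.88 -0.02  1.1  -0.36] marg 0.52
(435, 5, 300, -4.5) [-0.78 -0.17  0.63  2.23  0.16  1.09 -0.31] marg 0.17
(435, 5, 205, -4.5) [-0.78 -0.01  0.68  2.34  0.08  0.84 -0.23] marg 0.06
(435, 5, 300, -4.5) [-0.79 -0.2   0.63  2.25  0.2   1.1  -0.34] marg 0.15
(613, 218, 300, -14.3) [-0.89  0.36  0.52  1.77 -0.16  1.12 -0.56] marg 0.63
(613, 218, 175, -14.3) [-0.85  0.5   0.47  1.86 -0.24  0.89 -0.5 ] marg 0.54
(613, 218, 300, -14.3) [-0.89  0.34  0.53  1.78 -0.15  1.12 -0.57] marg 0.62
(435, 5, 300, -4.5) [-0.82 -0.21  0.64  2.3   0.2   1.06 -0.36] marg 0.1
(435, 5, 190, -4.5) [-0.83  0.    0.72  2.41  0.08  0.75 -0.25] marg -0.01
(435, 5, 300, -4.5) [-0.83 -0.26  0.65  2.32  0.26  1.08 -0.41] marg 0.08
(446, 180, 300, -15) [-0.99 -0.08  0.42  2.22  0.09  1.06 -0.88] marg 0.18
(446, 180, 190, -15) [-0.97  0.1   0.44  2.33  0.01  0.79 -0.81] marg 0.07
```

The direct route has good margins for the rest of the job. Going to the pin box.

```bash
python3 -c "
from h import *
go(435.4,-4.5,-4.5,300)"
```

```text
t 20.65 pos [695.1 100.2 349.4] jaw 6.9 tilt -0.9976 w 58.0 F [ 0.2  0.  -0.1] q [-0.59  0.51  0.53  1.41 -0.19  1.29  0.06]
axis [ 0.001 -0.07  -0.998] go cm [-25.75  -9.31  -4.94] yaw -11.4
```

>>> {"fn": "step_arm", "kwargs": {"plan": [{"tx": -3.2, "ty": -1.15, "tz": -0.5, "yaw": -1.4, "hand": 68}, {"tx": -3.2, "ty": -1.15, "tz": -0.5, "yaw": -1.4, "hand": 68}, {"tx": -3.2, "ty": -1.15, "tz": -0.5, "yaw": -1.4, "hand": 68}, {"tx": -3.2, "ty": -1.15, "tz": -0.5, "yaw": -1.4, "hand": 68}, {"tx": -3.2, "ty": -1.15, "tz": -0.5, "yaw": -1.4, "hand": 68}, {"tx": -3.2, "ty": -1.15, "tz": -0.5, "yaw": -1.4, "hand": 68}, {"tx": -3.2, "ty": -1.15, "tz": -0.5, "yaw": -1.4, "hand": 68}, {"tx": -2.6, "ty": -1, "tz": -0.5, "yaw": -1, "hand": 68}, {"tx": 0, "ty": 0, "tz": 0, "yaw": 0, "hand": 68}]}}

```text
time: 21.55
tool_pos: [443.5, 7.1, 304.2]
tcp_rot: [0.726, -0.04, 0.025, -0.687]
force: [0.4, -0.5, -0.7]
width: 58.0
```

```bash
python3 -c "
from h import *
go(435.4,-4.5,-4.5,240)"
```

```text
t 21.55 pos [443.5   7.1 304.2] jaw -5.3 tilt -0.9983 w 58.0 F [ 0.4 -0.5 -0.7] q [-0.74 -0.02  0.6   2.09  0.07  1.1  -0.26]
axis [-0.024 -0.054 -0.998] go cm [-0.42 -0.24 -6.42] yaw 0.8
```

>>> {"fn": "step_arm", "kwargs": {"plan": [{"tx": -0.4, "ty": -0.25, "tz": -3.2, "yaw": 0.8, "hand": 68}, {"tx": 0, "ty": 0, "tz": -3.0, "yaw": 0, "hand": 68}, {"tx": 0, "ty": 0, "tz": 0, "yaw": 0, "hand": 68}]}}

```text
time: 21.85
tool_pos: [442.9, 5.4, 242.8]
tcp_rot: [0.724, -0.036, 0.023, -0.689]
force: [-0.4, 0.5, 0.7]
width: 57.9
```

```bash
python3 -c "
from h import *
go(435.4,-4.5,-4.5,217)"
```

```text
t 21.85 pos [442.9   5.4 242.8] jaw -4.8 tilt -0.9986 w 57.9 F [-0.4  0.5  0.7] q [-0.72  0.08  0.62  2.15  0.    0.95 -0.19]
axis [-0.02  -0.048 -0.999] go cm [-0.41 -0.17 -2.58] yaw 0.3
```

>>> {"fn": "step_arm", "kwargs": {"plan": [{"tx": -0.45, "ty": -0.15, "tz": -1.3, "yaw": 0, "hand": 68}, {"tx": -0.1, "ty": 0, "tz": -1.2, "yaw": 0, "hand": 68}, {"tx": 0, "ty": 0, "tz": 0, "yaw": 0, "hand": 68}]}}

```text
time: 22.15
tool_pos: [441.1, 4.5, 219.4]
tcp_rot: [0.723, -0.037, 0.025, -0.689]
force: [-0.1, -0.4, 0.5]
width: 57.8
```

```bash
python3 -c "
from h import *
go(435.4,-4.5,-4.5,217)"
```

```text
t 22.15 pos [441.1   4.5 219.4] jaw -5.1 tilt -0.9987 w 57.8 F [-0.1 -0.4  0.5] q [-0.71  0.12  0.62  2.17 -0.03  0.89 -0.17]
axis [-0.02  -0.048 -0.999] go cm [-0.24 -0.08 -0.24] yaw 0.6
```

>>> {"fn": "step_arm", "kwargs": {"plan": [{"tx": -0.3, "ty": -0.05, "tz": -0.2, "yaw": 0.5, "hand": 60}, {"tx": 0, "ty": 0, "tz": 0, "yaw": 0, "hand": 50}, {"tx": 0, "ty": 0, "tz": 0, "yaw": 0, "hand": 40}, {"tx": 0, "ty": 0, "tz": 0, "yaw": 0, "hand": 35}, {"tx": 0, "ty": 0, "tz": 0, "yaw": 0, "hand": 35}, {"tx": 0, "ty": 0, "tz": 0, "yaw": 0, "hand": 35}], "newtons": 30}}

```text
time: 22.75
tool_pos: [440.2, 4.4, 220.3]
tcp_rot: [0.723, -0.033, 0.023, -0.69]
force: [-0.1, -0.2, -0.1]
width: 36.5
```

```bash
python3 -c "
from h import *
st();tilt();tip(169)"
```

```text
t 22.75 pos [440.2   4.4 220.3] jaw -4.6 tilt -0.9988 w 36.5 F [-0.1 -0.2 -0.1] q [-0.72  0.11  0.62  2.18 -0.03  0.89 -0.16]
approach axis [-0.016 -0.046 -0.999] jaw [ 0.997 -0.08  -0.012]
tip [437.5  -3.4  51.5]
```

>>> {"fn": "step_arm", "kwargs": {"plan": [{"tx": 0, "ty": 0, "tz": 0.5, "yaw": 0, "hand": 32}, {"tx": 0, "ty": 0, "tz": 2.5, "yaw": 0, "hand": 32}, {"tx": 0, "ty": 0.5, "tz": 3, "yaw": 0, "hand": 32}, {"tx": 0, "ty": 3, "tz": 1, "yaw": 2.7, "hand": 32}, {"tx": 0, "ty": 4, "tz": 0, "yaw": 2.7, "hand": 32}, {"tx": 0, "ty": 4, "tz": 0, "yaw": 2.7, "hand": 32}, {"tx": 0, "ty": 4, "tz": 0, "yaw": 2.7, "hand": 32}, {"tx": 0, "ty": 4, "tz": 0, "yaw": 2.7, "hand": 32}, {"tx": 0, "ty": 4, "tz": 0, "yaw": 2.7, "hand": 32}, {"tx": 0, "ty": 4, "tz": 0, "yaw": 2.7, "hand": 32}, {"tx": 0, "ty": 3.5, "tz": 0, "yaw": 2.7, "hand": 32}, {"tx": 0, "ty": 2, "tz": 0, "yaw": 2.7, "hand": 32}, {"tx": 0, "ty": 0, "tz": 0, "yaw": 0, "hand": 32}]}}

```text
time: 24.05
tool_pos: [436.6, 346.7, 298.4]
tcp_rot: [0.712, 0.126, -0.125, -0.68]
force: [0.2, 0.1, -0.6]
width: 36.2
```

```bash
python3 -c "
from h import *
go(440.5,356,22.7,200)
s=env.camera('scene');t=env.camera('top');cv2.imwrite('pics/top2.png',t);cv2.imwrite('pics/scene2.png',s)"
```

```text
t 24.05 pos [436.6 346.7 298.4] jaw 20.4 tilt -0.999 w 36.2 F [ 0.2  0.1 -0.6] q [-1.05  0.24  0.33  1.83 -0.04  1.11 -0.35]
axis [ 0.009 -0.044 -0.999] go cm [ 0.22  1.67 -9.84] yaw 2.3
```

>>> {"fn": "step_arm", "kwargs": {"plan": [{"tx": 0.2, "ty": 1.6, "tz": -4, "yaw": 2.3, "hand": 32}, {"tx": 0, "ty": 0, "tz": -4, "yaw": 0, "hand": 32}, {"tx": 0, "ty": 0, "tz": -1.5, "yaw": 0, "hand": 32}, {"tx": 0, "ty": 0, "tz": 0, "yaw": 0, "hand": 32}]}}

```text
time: 24.55
tool_pos: [441.7, 354.3, 203.1]
tcp_rot: [0.71, 0.136, -0.133, -0.678]
force: [-0.1, -0.3, 0.4]
width: 36.5
```

```bash
python3 -c "
from h import *
go(440.5,356,22.7,184)"
```

```text
t 24.55 pos [441.7 354.3 203.1] jaw 21.9 tilt -0.9989 w 36.5 F [-0.1 -0.3  0.4] q [-1.03  0.37  0.31  1.88 -0.09  0.92 -0.3 ]
axis [ 0.013 -0.044 -0.999] go cm [-0.36  0.91 -1.91] yaw 0.8
```

>>> {"fn": "step_arm", "kwargs": {"plan": [{"tx": -0.35, "ty": 0.9, "tz": -0.6, "yaw": 0.8, "hand": 32}, {"tx": 0, "ty": 0, "tz": -0.5, "yaw": 0, "hand": 32}, {"tx": 0, "ty": 0, "tz": 0, "yaw": 0, "hand": 32}]}}

```text
time: 24.85
tool_pos: [439.3, 362.3, 194.0]
tcp_rot: [0.709, 0.141, -0.136, -0.677]
force: [0.9, -0.2, 0.0]
width: 36.1
```

```bash
python3 -c "
from h import *
t=env.camera('top');s=env.camera('scene')
go(440.5,356,22.7,184)
im=np.zeros((500,800,3),np.uint8);a=wire(t,'top',[(441,355,22.7,63,82,0,6),(441,355,22.7,37,56,6,29)],195,200,50,50,8);b=wire(s,'scene',[(441,355,22.7,63,82,0,6)],165,190,50,50,8);im[:400,:400]=a;im[:400,400:]=b;cv2.imwrite('pics/g7.png',im[:400])
for q in('pin_box_center','station_pins_top'):print(q,[(np.round(m['pixel']),round(m['p'],2)) for c in('top','scene') for m in env.mark_of(c,q)])"
```

```text
t 24.95 pos [439.4 362.6 194.5] jaw 22.6 tilt -0.999 w 36.2 F [-0.5 -0.7  0. ] q [-1.03  0.39  0.3   1.88 -0.09  0.9  -0.3 ]
axis [ 0.016 -0.042 -0.999] go cm [-0.17  0.05 -1.05] yaw 0.1
pin_box_center [(array([378., 265.]), 0.6), (array([380., 322.]), 0.72)]
station_pins_top [(array([222., 226.]), 0.46)]
```

View pics/g7.png

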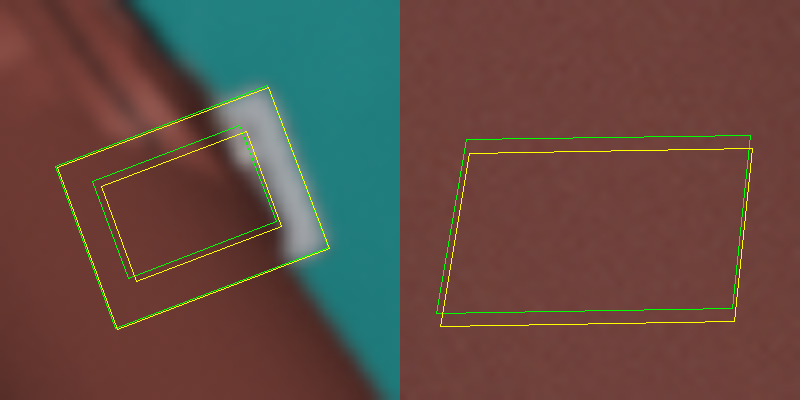

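>>> {"fn": "step_arm", "kwargs": {"plan": [{"tx": -0.17, "ty": 0.05, "tz": -0.6, "yaw": 0, "hand": 32}, {"tx": 0, "ty": 0, "tz": -0.4, "yaw": 0, "hand": 32}, {"tx": 0, "ty": 0, "tz": 0, "yaw": 0, "hand": 32}]}}

```text
time: 25.45
tool_pos: [437.5, 363.1, 183.6]
tcp_rot: [0.709, 0.141, -0.136, -0.678]
force: [-0.8, -0.3, -0.3]
width: 36.1
```

```bash
python3 -c "
from h import *
go(440.5,356,22.7,183.3)"
```

```text
t 25.45 pos [437.5 363.1 183.6] jaw 22.6 tilt -0.999 w 36.1 F [-0.8 -0.3 -0.3] q [-1.03  0.4   0.3   1.89 -0.09  0.88 -0.3 ]
axis [ 0.016 -0.042 -0.999] go cm [ 0.03  0.01 -0.03] yaw 0.1
```

Exactly over the target. Touching down and releasing.

>>> {"fn": "step_arm", "kwargs": {"plan": [{"tx": 0, "ty": 0, "tz": -0.15, "yaw": 0, "hand": 32}, {"tx": 0, "ty": 0, "tz": -0.1, "yaw": 0, "hand": 32}]}}

```text
time: 25.65
tool_pos: [437.7, 363.2, 182.4]
tcp_rot: [0.709, 0.141, -0.136, -0.678]
force: [-7.0, -5.7, 21.6]
width: 36.5
```

>>> {"fn": "step_arm", "kwargs": {"plan": [{"tx": 0, "ty": 0, "tz": 0, "yaw": 0, "hand": 50}, {"tx": 0, "ty": 0, "tz": 0, "yaw": 0, "hand": 65}, {"tx": 0, "ty": 0, "tz": 0, "yaw": 0, "hand": 70}]}}

```text
time: 25.95
tool_pos: [438.0, 363.3, 182.8]
tcp_rot: [0.709, 0.141, -0.135, -0.678]
force: [-1.2, -0.4, 0.1]
width: 59.8
```

```bash
python3 -c "
from h import *
st();tip(169)"
```

```text
t 25.95 pos [438.  363.3 182.8] jaw 22.6 tilt -0.999 w 59.8 F [-1.2 -0.4  0.1] q [-1.03  0.4   0.29  1.89 -0.1   0.88 -0.3 ]
tip [440.8 356.3  13.9]
```

>>> {"fn": "step_arm", "kwargs": {"plan": [{"tx": 0, "ty": 0, "tz": 2, "yaw": 0, "hand": 70}, {"tx": 0, "ty": 0, "tz": 4, "yaw": 0, "hand": 70}, {"tx": 0, "ty": 0, "tz": 4, "yaw": 0, "hand": 70}, {"tx": 3, "ty": -2, "tz": 2, "yaw": -5, "hand": 75}, {"tx": 3.5, "ty": -2.5, "tz": 0, "yaw": -5, "hand": 75}, {"tx": 3.5, "ty": -2.5, "tz": 0, "yaw": -5, "hand": 75}, {"tx": 3.5, "ty": -2.5, "tz": 0, "yaw": -5, "hand": 75}, {"tx": 3, "ty": -2.5, "tz": 0, "yaw": -5, "hand": 75}, {"tx": 0, "ty": 0, "tz": 0, "yaw": -2, "hand": 75}]}}

```text
time: 26.85
tool_pos: [605.8, 238.9, 307.3]
tcp_rot: [0.722, -0.032, 0.031, -0.691]
force: [0.1, 0.1, 0.5]
width: 63.9
```

```bash
python3 - <<'E'
from h import *
st();tilt()
t=env.camera('top');s=env.camera('scene');cv2.imwrite('pics/top3.png',t);cv2.imwrite('pics/scene3.png',s)
tc=proj("top",[[441+1.5,355-1.4,29]])[0]
for th in(195,205,212,220):
    try: print(th,"pin",bright(t,"top",tc,29,th))
    except Exception as e: print(e)
tc=proj("top",[[436+1.5,-4.4,43]])[0];sc=proj("scene",[[434.5,-1.6,43]])[0]
print(t[int(tc[1]),int(tc[0])],s[int(sc[1]),int(sc[0])])
im=np.zeros((600,800,3),np.uint8)
im[:400,:400]=wire(t,'top',[(441,355,22.7,63,82,0,6)],195,200,50,50,8)
im[:400,400:]=cv2.resize(t[205:255,320:370],(400,400),interpolation=2)
im=im[:400]; b=cv2.resize(s[230:300,300:385],(243,200),interpolation=2)
b=np.hstack([b,np.zeros((200,557,3),np.uint8)]);c=cv2.resize(s[190:240,165:225],(240,200),interpolation=2);b[:,300:540]=c
cv2.imwrite('pics/v2.png',np.vstack([im,b]))
E
```

```text
t 26.85 pos [605.8 238.9 307.3] jaw -5.1 tilt -0.9991 w 63.9 F [0.1 0.1 0.5] q [-0.82  0.44  0.48  1.59 -0.17  1.19 -0.4 ]
approach axis [-0.004 -0.043 -0.999] jaw [ 0.996 -0.088 -0.   ]
195 pin (439.6, 355.5, 36.5, 56.0, 23.4)
205 pin (439.5, 355.3, 34.6, 54.1, 23.5)
212 pin (439.5, 355.2, 33.2, 52.8, 23.9)
220 pin (444.6, 358.4, 137.1, 138.0, -88.0)
[211 200 205] [222 214 220]
```

View pics/v2.png

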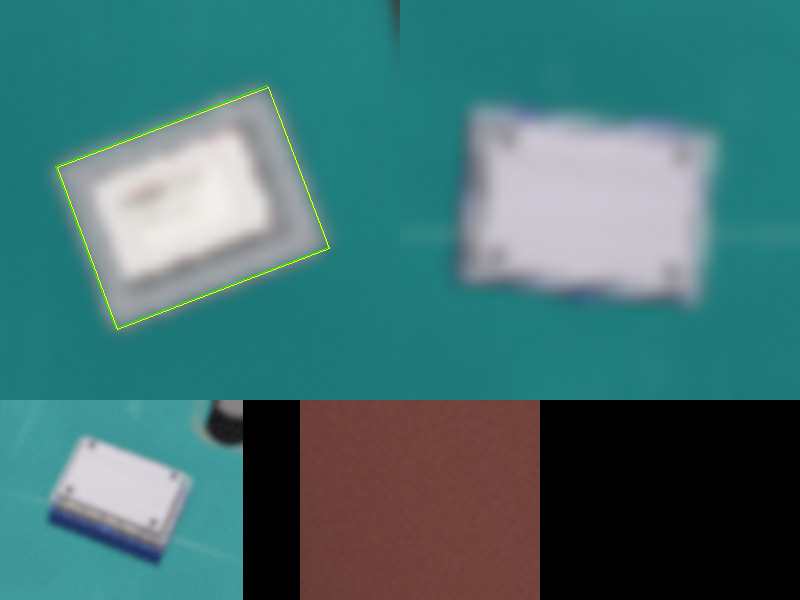

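The pin box is at (439.6,355.4), yaw 23.5°, which is within 1.5 mm and 1° of its station. The plate's four holes are visible, so I'll use them to locate it.

```bash
python3 - <<'E'
from h import *
T=np.array([(105,138),(283,155),(272,272),(97,257)])/8-.5+[320,205]
S=np.array([(92,44),(174,75),(153,122),(69,90)])/2.857-.5+[300,230]
for c,p in(("top",T),("scene",S)):
    w=back(c,p,43)[:,:2]+OFF[c]; d=w[0]-w[1]+w[3]-w[2]; print(c,w.mean(0).round(1),"yaw",np.degrees(np.arctan2(-d[0],d[1])).round(1),rect(w))
t=cv2.imread('pics/top3.png');s=cv2.imread('pics/scene3.png')
tc=proj("top",[[436+1.5,-4.4,43]])[0];sc=proj("scene",[[434.5,-1.6,43]])[0]
for th in(160,170,180,190): print(th,bright(t,"top",tc,43,th),bright(s,"scene",sc,43,th))
go(435.4,-3,-4.2,300)
E
```

```text
top [434.9  -2.4] yaw -3.5 (434.7, -2.3, 42.3, 63.4, -3.8)
scene [436.4  -2.8] yaw -3.7 (436.2, -2.8, 43.7, 62.2, -4.0)
160 (434.1, -3.0, 55.0, 76.8, -4.2) (432.5, -3.4, 58.4, 78.2, -3.9)
170 (434.2, -3.5, 52.8, 74.0, -4.3) (434.5, -3.4, 53.5, 76.6, -3.9)
180 (434.1, -3.6, 50.3, 71.3, -4.3) (434.7, -3.3, 52.0, 75.2, -4.2)
190 (434.3, -3.4, 47.5, 66.8, -4.4) (434.9, -3.2, 50.4, 73.6, -4.1)
t 26.95 pos [603.  243.2 306.8] jaw -4.6 tilt -0.9991 w 63.8 F [0.5 1.  0.2] q [-0.82  0.43  0.48  1.59 -0.17  1.19 -0.4 ]
axis [-0.006 -0.041 -0.999] go cm [-16.66 -23.93  -0.68] yaw 0.4
```

>>> {"fn": "step_arm", "kwargs": {"plan": [{"tx": -1.7, "ty": -2.4, "tz": 0, "yaw": 0, "hand": 78}, {"tx": -2.1, "ty": -3, "tz": 0, "yaw": 0, "hand": 78}, {"tx": -2.1, "ty": -3, "tz": 0, "yaw": 0, "hand": 78}, {"tx": -2.1, "ty": -3, "tz": 0, "yaw": 0, "hand": 78}, {"tx": -2.1, "ty": -3, "tz": 0, "yaw": 0, "hand": 78}, {"tx": -2.1, "ty": -3, "tz": 0, "yaw": 0, "hand": 78}, {"tx": -2.1, "ty": -3, "tz": 0, "yaw": 0.4, "hand": 78}, {"tx": -1.6, "ty": -2.5, "tz": -1, "yaw": 0, "hand": 78}, {"tx": 0, "ty": 0, "tz": -1, "yaw": 0, "hand": 78}, {"tx": 0, "ty": 0, "tz": 0, "yaw": 0, "hand": 78}]}}

```text
time: 27.95
tool_pos: [430.9, 19.7, 283.4]
tcp_rot: [0.719, -0.014, 0.01, -0.695]
force: [-0.3, 0.2, -1.1]
width: 66.6
```

```bash
python3 -c "
from h import *
go(435,-3,-4,225)"
```

```text
t 27.95 pos [430.9  19.7 283.4] jaw -2.0 tilt -0.9994 w 66.6 F [-0.3  0.2 -1.1] q [-0.75 -0.03  0.59  2.14  0.06  1.04 -0.23]
axis [-0.006 -0.034 -0.999] go cm [ 0.54 -1.7  -5.84] yaw -2.0
```

>>> {"fn": "step_arm", "kwargs": {"plan": [{"tx": 0.5, "ty": -1.7, "tz": -2.5, "yaw": -2, "hand": 78}, {"tx": 0, "ty": 0, "tz": -2.8, "yaw": 0, "hand": 78}, {"tx": 0, "ty": 0, "tz": 0, "yaw": 0, "hand": 78}]}}

```text
time: 28.25
tool_pos: [437.5, 6.3, 230.6]
tcp_rot: [0.718, -0.023, 0.021, -0.695]
force: [-0.4, -0.7, 0.5]
width: 66.6
```

```bash
python3 -c "
from h import *
go(435,-3,-4,207)"
```

```text
t 28.25 pos [437.5   6.3 230.6] jaw -3.5 tilt -0.9995 w 66.6 F [-0.4 -0.7  0.5] q [-0.72  0.08  0.62  2.18 -0.02  0.9  -0.15]
axis [-0.004 -0.032 -0.999] go cm [-0.17 -0.39 -2.36] yaw -0.5
```

>>> {"fn": "step_arm", "kwargs": {"plan": [{"tx": -0.2, "ty": -0.4, "tz": -1.2, "yaw": -0.5, "hand": 78}, {"tx": -0.1, "ty": 0, "tz": -1, "yaw": 0, "hand": 74}, {"tx": 0, "ty": 0, "tz": 0, "yaw": 0, "hand": 68}, {"tx": 0, "ty": 0, "tz": 0, "yaw": 0, "hand": 68}]}}

```text
time: 28.65
tool_pos: [436.7, 6.0, 210.7]
tcp_rot: [0.718, -0.023, 0.022, -0.695]
force: [0.2, -0.9, 0.1]
width: 57.8
```

```bash
python3 -c "
from h import *
go(435,-3,-4,206.5)"
```

```text
t 28.65 pos [436.7   6.  210.7] jaw -3.6 tilt -0.9995 w 57.8 F [ 0.2 -0.9  0.1] q [-0.71  0.12  0.62  2.2  -0.05  0.85 -0.13]
axis [-0.003 -0.033 -0.999] go cm [-0.12 -0.34 -0.42] yaw -0.4
```

>>> {"fn": "step_arm", "kwargs": {"plan": [{"tx": -0.15, "ty": -0.4, "tz": -0.2, "yaw": -0.4, "hand": 68}, {"tx": 0, "ty": -0.1, "tz": -0.2, "yaw": 0, "hand": 68}, {"tx": 0, "ty": 0, "tz": 0, "yaw": 0, "hand": 68}]}}

```text
time: 28.95
tool_pos: [436.0, 1.2, 208.1]
tcp_rot: [0.718, -0.024, 0.025, -0.695]
force: [-0.3, -0.4, 0.0]
width: 58.1
```

```bash
python3 -c "
from h import *
go(435,-3,-4,206.5)"
```

```text
t 28.95 pos [436.    1.2 208.1] jaw -4.0 tilt -0.9995 w 58.1 F [-0.3 -0.4  0. ] q [-0.71  0.12  0.62  2.2  -0.05  0.84 -0.12]
axis [-0.    -0.032 -1.   ] go cm [-0.09  0.11 -0.16] yaw -0.0
```

Close on the plate with 50 N.

>>> {"fn": "step_arm", "kwargs": {"plan": [{"tx": -0.1, "ty": 0.1, "tz": -0.15, "yaw": 0, "hand": 64}, {"tx": 0, "ty": 0, "tz": 0, "yaw": 0, "hand": 58}, {"tx": 0, "ty": 0, "tz": 0, "yaw": 0, "hand": 52}, {"tx": 0, "ty": 0, "tz": 0, "yaw": 0, "hand": 52}, {"tx": 0, "ty": 0, "tz": 0, "yaw": 0, "hand": 52}], "newtons": 50}}

```text
time: 29.45
tool_pos: [435.1, 2.2, 207.1]
tcp_rot: [0.718, -0.024, 0.025, -0.696]
force: [-0.7, -0.9, -0.7]
width: 49.8
```

```bash
python3 -c "
from h import *
st();tilt();tip(169)"
```

```text
t 29.45 pos [435.1   2.2 207.1] jaw -4.0 tilt -0.9995 w 49.8 F [-0.7 -0.9 -0.7] q [-0.71  0.12  0.62  2.21 -0.05  0.84 -0.12]
approach axis [ 0.    -0.031 -1.   ] jaw [ 0.998 -0.069  0.002]
tip [435.1  -3.   38.2]
```

>>> {"fn": "step_arm", "kwargs": {"plan": [{"tx": 0, "ty": 0, "tz": 0, "yaw": 0, "hand": 50}, {"tx": 0, "ty": 0, "tz": 0, "yaw": 0, "hand": 50}]}}

```text
time: 29.65
tool_pos: [435.1, 2.3, 207.1]
tcp_rot: [0.718, -0.024, 0.025, -0.696]
force: [-0.8, -0.9, 1.2]
width: 50.2
```

>>> {"fn": "step_arm", "kwargs": {"plan": [{"tx": 0, "ty": 0, "tz": 0.5, "yaw": 0, "hand": 50}, {"tx": 0, "ty": 0, "tz": 1, "yaw": 0, "hand": 50}, {"tx": 0, "ty": 0, "tz": 2.5, "yaw": 0, "hand": 50}, {"tx": 0, "ty": 0, "tz": 3, "yaw": 0, "hand": 50}, {"tx": 0, "ty": 0, "tz": 1, "yaw": 0, "hand": 50}]}}

```text
time: 30.15
tool_pos: [433.8, 1.6, 290.3]
tcp_rot: [0.718, -0.026, 0.024, -0.695]
force: [0.7, 0.4, -0.9]
width: 50.0
```

```bash
python3 -c "
from h import *
st();go(613.1,218.3,-14.3,300)"
```

```text
t 30.15 pos [433.8   1.6 290.3] jaw -4.0 tilt -0.9994 w 50.0 F [ 0.7  0.4 -0.9] q [-0.74 -0.04  0.62  2.13  0.06  1.05 -0.23]
t 30.15 pos [433.8   1.6 290.3] jaw -4.0 tilt -0.9994 w 50.0 F [ 0.7  0.4 -0.9] q [-0.74 -0.04  0.62  2.13  0.06  1.05 -0.23]
axis [-0.003 -0.034 -0.999] go cm [18.09 22.22  0.97] yaw -10.3
```

>>> {"fn": "step_arm", "kwargs": {"plan": [{"tx": 1.8, "ty": 2.2, "tz": 0.5, "yaw": -1.5, "hand": 50}, {"tx": 2.5, "ty": 3.1, "tz": 0, "yaw": -1.5, "hand": 50}, {"tx": 2.5, "ty": 3.1, "tz": 0, "yaw": -1.5, "hand": 50}, {"tx": 2.5, "ty": 3.1, "tz": 0, "yaw": -1.5, "hand": 50}, {"tx": 2.5, "ty": 3.1, "tz": 0, "yaw": -1.5, "hand": 50}, {"tx": 2.5, "ty": 3.1, "tz": 0, "yaw": -1.5, "hand": 50}, {"tx": 2.0, "ty": 2.4, "tz": 0, "yaw": -1.3, "hand": 50}, {"tx": 1, "ty": 1.2, "tz": 0, "yaw": 0, "hand": 50}, {"tx": 0, "ty": 0, "tz": 0, "yaw": 0, "hand": 50}]}}

```text
time: 31.05
tool_pos: [611.3, 224.5, 297.6]
tcp_rot: [0.711, -0.092, 0.09, -0.692]
force: [0.1, -0.5, -0.8]
width: 50.1
```

```bash
python3 -c "
from h import *
go(613.1,218.3,-14.3,200)
t=env.camera('top');s=env.camera('scene');cv2.imwrite('pics/top4.png',t);cv2.imwrite('pics/scene4.png',s)"
```

```text
t 31.05 pos [611.3 224.5 297.6] jaw -14.8 tilt -0.9996 w 50.1 F [ 0.1 -0.5 -0.8] q [-0.82  0.45  0.53  1.6  -0.21  1.17 -0.51]
axis [-0.006 -0.027 -1.   ] go cm [ 0.28 -0.17 -9.76] yaw 0.5
```

>>> {"fn": "step_arm", "kwargs": {"plan": [{"tx": 0.25, "ty": -0.15, "tz": -4, "yaw": 0.5, "hand": 50}, {"tx": 0, "ty": 0, "tz": -4, "yaw": 0, "hand": 50}, {"tx": 0, "ty": 0, "tz": -1.5, "yaw": 0, "hand": 50}, {"tx": 0, "ty": 0, "tz": 0, "yaw": 0, "hand": 50}]}}

```text
time: 31.55
tool_pos: [611.8, 215.5, 203.5]
tcp_rot: [0.711, -0.09, 0.09, -0.692]
force: [-0.7, -0.2, -0.4]
width: 50.3
```

```bash
python3 -c "
from h import *
go(613.1,218.3,-14.3,180)"
```

```text
t 31.55 pos [611.8 215.5 203.5] jaw -14.6 tilt -0.9996 w 50.3 F [-0.7 -0.2 -0.4] q [-0.79  0.54  0.49  1.68 -0.27  1.   -0.46]
axis [-0.004 -0.026 -1.   ] go cm [ 0.19  0.73 -2.35] yaw 0.3
```

>>> {"fn": "step_arm", "kwargs": {"plan": [{"tx": 0.2, "ty": 0.75, "tz": -1, "yaw": 0.3, "hand": 50}, {"tx": 0, "ty": 0.1, "tz": -0.8, "yaw": 0, "hand": 50}, {"tx": 0, "ty": 0, "tz": 0, "yaw": 0, "hand": 50}]}}

```text
time: 31.85
tool_pos: [614.9, 224.1, 188.2]
tcp_rot: [0.71, -0.087, 0.09, -0.693]
force: [-0.3, 0.2, -0.5]
width: 50.4
```

```bash
python3 -c "
from h import *
go(613.1,218.3,-14.3,179.5)"
```

```text
t 31.85 pos [614.9 224.1 188.2] jaw -14.4 tilt -0.9997 w 50.4 F [-0.3  0.2 -0.5] q [-0.79  0.57  0.48  1.68 -0.28  0.97 -0.46]
axis [-0.    -0.024 -1.   ] go cm [-0.18 -0.17 -0.87] yaw 0.1
```

>>> {"fn": "step_arm", "kwargs": {"plan": [{"tx": -0.18, "ty": -0.17, "tz": -0.5, "yaw": 0, "hand": 50}, {"tx": 0, "ty": 0, "tz": -0.35, "yaw": 0, "hand": 50}, {"tx": 0, "ty": 0, "tz": 0, "yaw": 0, "hand": 50}]}}

```text
time: 32.15
tool_pos: [613.6, 222.8, 180.9]
tcp_rot: [0.71, -0.086, 0.09, -0.694]
force: [-0.3, 0.9, -0.3]
width: 50.1
```

```bash
python3 -c "
from h import *
go(613.1,218.3,-14.3,178.1)"
```

```text
t 32.15 pos [613.6 222.8 180.9] jaw -14.3 tilt -0.9997 w 50.1 F [-0.3  0.9 -0.3] q [-0.78  0.58  0.48  1.69 -0.28  0.96 -0.46]
axis [ 0.002 -0.023 -1.   ] go cm [-0.1  -0.06 -0.28] yaw 0.0
```

>>> {"fn": "step_arm", "kwargs": {"plan": [{"tx": -0.1, "ty": -0.05, "tz": -0.2, "yaw": 0, "hand": 50}, {"tx": 0, "ty": 0, "tz": -0.1, "yaw": 0, "hand": 50}]}}

```text
time: 32.35
tool_pos: [612.8, 222.2, 178.6]
tcp_rot: [0.709, -0.086, 0.09, -0.694]
force: [-4.8, -0.7, 9.2]
width: 50.2
```

>>> {"fn": "step_arm", "kwargs": {"plan": [{"tx": 0, "ty": 0, "tz": 0, "yaw": 0, "hand": 64}, {"tx": 0, "ty": 0, "tz": 0, "yaw": 0, "hand": 74}, {"tx": 0, "ty": 0, "tz": 0, "yaw": 0, "hand": 76}]}}

```text
time: 32.65
tool_pos: [612.9, 222.1, 179.0]
tcp_rot: [0.709, -0.086, 0.091, -0.694]
force: [0.1, -0.3, -0.1]
width: 64.9
```

```bash
python3 -c "
from h import *
go(613.1,218.3,-14.3,178.1)"
```

```text
t 32.65 pos [612.9 222.1 179. ] jaw -14.4 tilt -0.9997 w 64.9 F [ 0.1 -0.3 -0.1] q [-0.78  0.58  0.48  1.69 -0.29  0.95 -0.45]
axis [ 0.003 -0.022 -1.   ] go cm [-0.04 -0.   -0.09] yaw 0.1
```

>>> {"fn": "step_arm", "kwargs": {"plan": [{"tx": 0, "ty": 0, "tz": 2, "yaw": 0, "hand": 76}, {"tx": 0, "ty": 0, "tz": 4, "yaw": 0, "hand": 76}, {"tx": 0, "ty": 0, "tz": 4, "yaw": 0, "hand": 90}, {"tx": -3, "ty": 2, "tz": 2, "yaw": 2, "hand": 96}, {"tx": -4, "ty": 3, "tz": 0, "yaw": 2, "hand": 96}, {"tx": -4, "ty": 3, "tz": 0, "yaw": 2, "hand": 96}, {"tx": -3, "ty": 2, "tz": 0, "yaw": 2, "hand": 96}, {"tx": 0, "ty": 0, "tz": 0, "yaw": 2, "hand": 96}]}}

```text
time: 33.45
tool_pos: [467.9, 322.6, 303.7]
tcp_rot: [0.714, -0.023, 0.03, -0.699]
force: [0.5, -0.3, -0.5]
width: 82.2
```

```bash
python3 - <<'E'
from h import *
st();tilt()
t=env.camera('top');s=env.camera('scene');cv2.imwrite('pics/top5.png',t);cv2.imwrite('pics/scene5.png',s)
tc=proj("top",[[613+1.5,217,14]])[0];sc=proj("scene",[[611.5,219.7,14]])[0]
print(t[int(tc[1]),int(tc[0])],s[int(sc[1]),int(sc[0])])
for th in(175,185,195,205): 
    for c,i,u in(("top",t,tc),("scene",s,sc)):
        try: print(th,c,bright(i,c,u,14,th))
        except Exception as e: print(c,"fail")
print("station now",rect(seg(t,"top",tc,6)+OFF["top"]))
# die box
for q in("die_box_center",):
    for c in("top","scene"):
        env.camera(c); print(c,[(np.round(m["pixel"],1),round(m["p"],2),back(c,m["pixel"],17.5)[0,:2].round(1)+OFF[c]) for m in env.mark_of(c,q)])
        for m in env.cut_out(c,q)[:2]:
            ys,xs=np.nonzero(m["region"]); print(round(m["p"],2),[round(v) for v in m["extent"]],rect(back(c,np.c_[xs,ys],35)[:,:2]+OFF[c]))
print(rect(seg(t,"top",(343,230),35)+OFF["top"]))
E
```

```text
t 33.45 pos [467.9 322.6 303.7] jaw -4.3 tilt -0.9997 w 82.2 F [ 0.5 -0.3 -0.5] q [-1.08  0.26  0.46  1.81 -0.1   1.11 -0.67]
approach axis [ 0.01  -0.021 -1.   ] jaw [ 0.997 -0.075  0.011]
[210 199 204] [220 213 218]
175 top (612.5, 217.7, 50.4, 71.4, -14.2)
175 scene (614.2, 218.2, 55.0, 77.0, -14.6)
185 top (612.5, 217.9, 47.2, 68.0, -14.3)
185 scene (613.9, 218.2, 53.0, 74.8, -14.1)
195 top (614.3, 218.9, 41.6, 61.7, -9.4)
195 scene (613.8, 218.1, 50.0, 72.4, -14.4)
205 top (616.6, 221.0, 140.1, 141.4, -88.2)
205 scene (613.6, 218.3, 45.8, 68.8, -14.1)
station now (613.1, 218.4, 82.7, 104.9, -14.3)
top [(array([341.5, 231.2]), 0.64, array([433.6,  -0.8])), (array([266.4, 167.6]), 0.31, array([612.4, 221.1]))]
0.66 [328, 219, 356, 247] (432.9, -0.5, 68.5, 87.4, -4.3)
scene [(array([343.1, 267.1]), 0.92, array([433.7,  -8.4])), (array([341.2, 196.8]), 0.22, array([616.6,  50.4]))]
0.7 [315, 244, 365, 289] (424.6, -2.9, 78.4, 86.4, -3.0)
(435.2, -2.5, 65.2, 90.8, -4.3)
```

The plate is at (613.3,218.1), yaw -14.2°, essentially exact. I'll use the last picture to look at the die box's catch and hinges.

```bash
python3 - <<'E'
import cv2,numpy as np
s=cv2.imread('pics/scene5.png');t=cv2.imread('pics/top5.png')
a=cv2.resize(s[238:296,308:374],(528,464),interpolation=2);b=cv2.resize(t[215:249,326:360],(272,272),interpolation=2)
c=np.zeros((464,272,3),np.uint8);c[:272]=b;cv2.imwrite('pics/v3.png',np.hstack([a,c]))
E
```

```text
(no output)
```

View pics/v3.png

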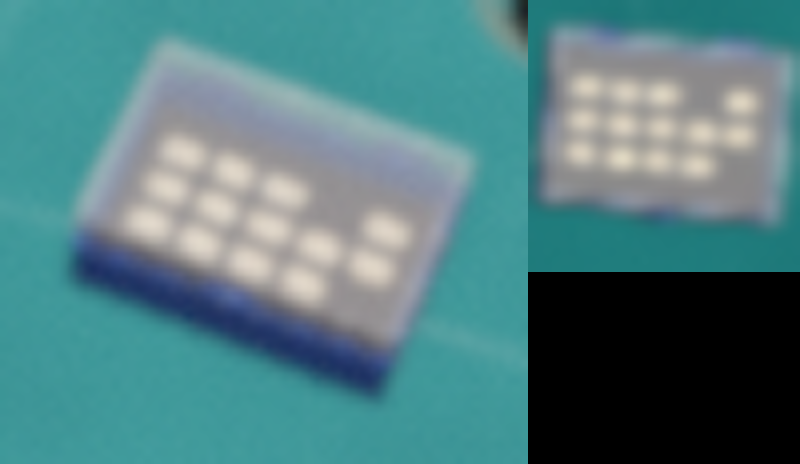

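The catch is mid-height on the front face (225,295), at z≈13–20, and the hinges are at y≈±22 mm on the far side. I'll grip the top 10 mm of the box, above them.

```bash
python3 -c "
from h import *
go(434.7,-2.4,-4.3,290,167)"
```

```text
t 33.85 pos [472.8 317.8 303.5] jaw -4.9 tilt -0.9996 w 81.6 F [ 0.1 -0.6  0.1] q [-1.08  0.26  0.46  1.81 -0.1   1.11 -0.67]
axis [ 0.012 -0.024 -1.   ] go cm [ -4.01 -31.62  -1.35] yaw 0.6
```

>>> {"fn": "step_arm", "kwargs": {"plan": [{"tx": -0.2, "ty": -2.5, "tz": 0, "yaw": 0, "hand": 97}, {"tx": -0.4, "ty": -3.6, "tz": 0, "yaw": 0, "hand": 97}, {"tx": -0.4, "ty": -3.6, "tz": 0, "yaw": 0, "hand": 97}, {"tx": -0.4, "ty": -3.6, "tz": 0, "yaw": 0, "hand": 97}, {"tx": -0.5, "ty": -3.6, "tz": 0, "yaw": 0, "hand": 97}, {"tx": -0.5, "ty": -3.6, "tz": 0, "yaw": 0, "hand": 97}, {"tx": -0.5, "ty": -3.6, "tz": 0, "yaw": 0, "hand": 97}, {"tx": -0.5, "ty": -3.6, "tz": 0, "yaw": 0.5, "hand": 97}, {"tx": -0.4, "ty": -2.5, "tz": 0, "yaw": 0, "hand": 97}, {"tx": 0, "ty": 0, "tz": 0, "yaw": 0, "hand": 97}]}}

```text
time: 34.85
tool_pos: [434.2, 0.2, 302.5]
tcp_rot: [0.715, -0.027, 0.037, -0.698]
force: [-0.6, 0.6, -0.0]
width: 82.8
```

```bash
python3 -c "
from h import *
go(434.7,-2.4,-4.3,220,167)"
```

```text
t 34.85 pos [4.342e+02 2.000e-01 3.025e+02] jaw -5.2 tilt -0.9996 w 82.8 F [-0.6  0.6 -0. ] q [-0.81 -0.07  0.69  2.12  0.08  1.07 -0.26]
axis [ 0.013 -0.024 -1.   ] go cm [-0.17  0.14 -8.25] yaw 0.9
```

>>> {"fn": "step_arm", "kwargs": {"plan": [{"tx": -0.2, "ty": 0.1, "tz": -3.5, "yaw": 0.9, "hand": 97}, {"tx": -0.1, "ty": 0, "tz": -4, "yaw": 0, "hand": 97}, {"tx": -0.1, "ty": 0, "tz": -1, "yaw": 0, "hand": 97}, {"tx": 0, "ty": 0, "tz": 0, "yaw": 0, "hand": 97}]}}

```text
time: 35.25
tool_pos: [431.6, 0.0, 217.2]
tcp_rot: [0.714, -0.022, 0.035, -0.699]
force: [0.1, 0.4, -0.3]
width: 82.8
```

```bash
python3 -c "
from h import *
go(434.7,-2.4,-4.3,193.5,167)"
```

```text
t 35.25 pos [431.6   0.  217.2] jaw -4.6 tilt -0.9996 w 82.8 F [ 0.1  0.4 -0.3] q [-0.8   0.08  0.72  2.22 -0.04  0.85 -0.13]
axis [ 0.018 -0.022 -1.   ] go cm [ 0.01  0.13 -2.37] yaw 0.3
```

>>> {"fn": "step_arm", "kwargs": {"plan": [{"tx": 0, "ty": 0.15, "tz": -1.3, "yaw": 0.3, "hand": 97}, {"tx": 0, "ty": 0, "tz": -0.9, "yaw": 0, "hand": 90}, {"tx": 0, "ty": 0, "tz": 0, "yaw": 0, "hand": 80}]}}

```text
time: 35.55
tool_pos: [433.6, 2.4, 197.5]
tcp_rot: [0.714, -0.019, 0.034, -0.699]
force: [-0.1, -0.1, -0.3]
width: 68.3
```

```bash
python3 -c "
from h import *
go(434.7,-2.4,-4.3,193.5,167)"
```

```text
t 35.55 pos [433.6   2.4 197.5] jaw -4.3 tilt -0.9996 w 68.3 F [-0.1 -0.1 -0.3] q [-0.79  0.14  0.71  2.23 -0.09  0.8  -0.09]
axis [ 0.02  -0.021 -1.   ] go cm [-0.22 -0.12 -0.4 ] yaw 0.0
```

>>> {"fn": "step_arm", "kwargs": {"plan": [{"tx": -0.2, "ty": -0.1, "tz": -0.35, "yaw": 0, "hand": 78}, {"tx": 0, "ty": 0, "tz": 0, "yaw": 0, "hand": 74}, {"tx": 0, "ty": 0, "tz": 0, "yaw": 0, "hand": 68}, {"tx": 0, "ty": 0, "tz": 0, "yaw": 0, "hand": 60}, {"tx": 0, "ty": 0, "tz": 0, "yaw": 0, "hand": 60}, {"tx": 0, "ty": 0, "tz": 0, "yaw": 0, "hand": 60}], "newtons": 50}}

```text
time: 36.15
tool_pos: [432.8, 1.5, 196.8]
tcp_rot: [0.713, -0.018, 0.036, -0.7]
force: [0.8, 0.8, -0.9]
width: 58.2
```

```bash
python3 -c "
from h import *
st();tilt();tip(167)"
```

```text
t 36.15 pos [432.8   1.5 196.8] jaw -4.4 tilt -0.9995 w 58.2 F [ 0.8  0.8 -0.9] q [-0.79  0.13  0.71  2.23 -0.09  0.79 -0.09]
approach axis [ 0.024 -0.019 -1.   ] jaw [ 0.997 -0.076  0.025]
tip [436.7  -1.8  29.9]
```

Gripped, but a bit shallow. I'll reopen, go 3 mm lower and regrip.

>>> {"fn": "step_arm", "kwargs": {"plan": [{"tx": 0, "ty": 0, "tz": 0, "yaw": 0, "hand": 72}, {"tx": -0.1, "ty": 0, "tz": 0, "yaw": 0, "hand": 76}, {"tx": 0, "ty": 0, "tz": -0.35, "yaw": 0, "hand": 76}, {"tx": 0, "ty": 0, "tz": 0, "yaw": 0, "hand": 68}, {"tx": 0, "ty": 0, "tz": 0, "yaw": 0, "hand": 60}, {"tx": 0, "ty": 0, "tz": 0, "yaw": 0, "hand": 60}, {"tx": 0, "ty": 0, "tz": 0, "yaw": 0, "hand": 60}], "newtons": 60}}

```text
time: 36.85
tool_pos: [432.1, 1.5, 193.6]
tcp_rot: [0.713, -0.018, 0.036, -0.7]
force: [-1.2, 0.1, 3.6]
width: 58.8
```

```bash
python3 -c "
from h import *
st();tilt();tip(167)"
```

```text
t 36.85 pos [432.1   1.5 193.6] jaw -4.4 tilt -0.9995 w 58.8 F [-1.2  0.1  3.6] q [-0.78  0.14  0.71  2.23 -0.1   0.78 -0.08]
approach axis [ 0.024 -0.019 -1.   ] jaw [ 0.997 -0.076  0.025]
tip [436.1  -1.6  26.7]
```

>>> {"fn": "step_arm", "kwargs": {"plan": [{"tx": 0, "ty": 0, "tz": 0.5, "yaw": 0, "hand": 58}, {"tx": 0, "ty": 0, "tz": 1.5, "yaw": 0, "hand": 58}, {"tx": 0, "ty": 0, "tz": 3, "yaw": 0, "hand": 58}, {"tx": 0, "ty": 0, "tz": 2, "yaw": 0, "hand": 58}, {"tx": 0, "ty": 0, "tz": 0, "yaw": 0, "hand": 58}]}}

```text
time: 37.35
tool_pos: [431.0, 0.9, 265.5]
tcp_rot: [0.714, -0.02, 0.035, -0.699]
force: [-0.1, -0.0, -1.3]
width: 58.6
```

```bash
python3 - <<'E'
from h import *
st();tilt()
from scipy.optimize import minimize
# fit known 88x110 rectangle to the grey mask edge in each camera
for c,f in(("top","top0"),("scene","scene0"),("top","top5"),("top","top3")):
    img=cv2.imread(f"pics/{f}.png").astype(float); sat=cv2.GaussianBlur(cv2.cvtColor(img.astype(np.uint8),cv2.COLOR_BGR2HSV)[...,1].astype(float),(0,0),.6)
    def cost(p):
        def samp(dx): 
            B=box(p[0],p[1],p[2],88+dx,110+dx,6,6)[:4]; B[:,:2]-=OFF[c]
            P_=np.vstack([B[i]+(B[(i+1)%4]-B[i])*k for i in range(4) for k in np.linspace(.05,.95,40)[:,None]])
            uv=proj(c,P_).astype(np.float32); return cv2.remap(sat.astype(np.float32),uv[:,0],uv[:,1],cv2.INTER_LINEAR)[:,0] if uv.ndim==2 else 0
        return -(np.clip(samp(6)-samp(-4),0,90)).mean()
    r=min((minimize(cost,[445+a,176+b,-14.6],method="Nelder-Mead",options=dict(initial_simplex=[[445+a,176+b,-14.6],[449+a,176+b,-14.6],[445+a,180+b,-14.6],[445+a,176+b,-12]])) for a in(-2,2) for b in(-2,2)),key=lambda r:r.fun)
    print(f,r.x.round(1),round(r.fun,1))
E
```

```text
t 37.35 pos [431.    0.9 265.5] jaw -4.4 tilt -0.9995 w 58.6 F [-0.1 -0.  -1.3] q [-0.83 -0.02  0.72  2.18  0.05  0.97 -0.21]
approach axis [ 0.021 -0.022 -1.   ] jaw [ 0.997 -0.077  0.022]
top0 [449.4 174.9 -14.8] -80.6
scene0 [449.4 174.5 -14.8] -75.5
top5 [449.4 174.9 -14.8] -78.3
top3 [444.3 161.4  18.5] -21.1
```

```bash
python3 -c "
from h import *
go(449.2,175.5,-14.8,240,167)"
```

```text
t 37.35 pos [431.    0.9 265.5] jaw -4.4 tilt -0.9995 w 58.6 F [-0.1 -0.  -1.3] q [-0.83 -0.02  0.72  2.18  0.05  0.97 -0.21]
axis [ 0.021 -0.022 -1.   ] go cm [ 1.55 17.88 -2.55] yaw -10.4
```

>>> {"fn": "step_arm", "kwargs": {"plan": [{"tx": 0.2, "ty": 1.5, "tz": 0, "yaw": -1.5, "hand": 58}, {"tx": 0.25, "ty": 2.7, "tz": 0, "yaw": -1.5, "hand": 58}, {"tx": 0.25, "ty": 2.7, "tz": 0, "yaw": -1.5, "hand": 58}, {"tx": 0.25, "ty": 2.7, "tz": 0, "yaw": -1.5, "hand": 58}, {"tx": 0.25, "ty": 2.7, "tz": 0, "yaw": -1.5, "hand": 58}, {"tx": 0.25, "ty": 2.7, "tz": 0, "yaw": -1.5, "hand": 58}, {"tx": 0.1, "ty": 2, "tz": -1, "yaw": -1.4, "hand": 58}, {"tx": 0, "ty": 0.5, "tz": -1, "yaw": 0, "hand": 58}, {"tx": 0, "ty": 0, "tz": 0, "yaw": 0, "hand": 58}]}}

```text
time: 38.25
tool_pos: [444.2, 181.0, 239.5]
tcp_rot: [0.709, -0.089, 0.1, -0.692]
force: [-0.1, -1.1, -0.7]
width: 58.7
```

```bash
python3 -c "
from h import *
go(449.2,175.5,-14.8,212,167)"
```

```text
t 38.25 pos [444.2 181.  239.5] jaw -15.3 tilt -0.9996 w 58.7 F [-0.1 -1.1 -0.7] q [-1.01  0.16  0.56  2.08 -0.07  0.93 -0.68]
axis [ 0.013 -0.026 -1.   ] go cm [ 0.28 -0.11 -2.75] yaw 0.5
```

>>> {"fn": "step_arm", "kwargs": {"plan": [{"tx": 0.25, "ty": -0.1, "tz": -1.5, "yaw": 0.5, "hand": 58}, {"tx": 0, "ty": 0, "tz": -1.2, "yaw": 0, "hand": 58}, {"tx": 0, "ty": 0, "tz": 0, "yaw": 0, "hand": 58}]}}

```text
time: 38.55
tool_pos: [446.5, 176.9, 210.9]
tcp_rot: [0.71, -0.086, 0.097, -0.692]
force: [-0.3, -0.9, -0.7]
width: 58.3
```

```bash
python3 -c "
from h import *
go(449.2,175.5,-14.8,201,167)"
```

```text
t 38.55 pos [446.5 176.9 210.9] jaw -14.9 tilt -0.9995 w 58.3 F [-0.3 -0.9 -0.7] q [-0.99  0.21  0.55  2.1  -0.1   0.87 -0.63]
axis [ 0.012 -0.028 -1.   ] go cm [ 0.07  0.33 -0.99] yaw 0.1
```

>>> {"fn": "step_arm", "kwargs": {"plan": [{"tx": 0.05, "ty": 0.35, "tz": -0.5, "yaw": 0.1, "hand": 58}, {"tx": 0, "ty": 0.1, "tz": -0.4, "yaw": 0, "hand": 58}, {"tx": 0, "ty": 0, "tz": 0, "yaw": 0, "hand": 58}]}}

```text
time: 38.85
tool_pos: [447.3, 180.5, 201.9]
tcp_rot: [0.71, -0.086, 0.098, -0.692]
force: [0.2, -0.5, -1.4]
width: 58.4
```

```bash
python3 -c "
from h import *
go(449.2,175.5,-14.8,199.6,167)"
```

```text
t 38.85 pos [447.3 180.5 201.9] jaw -14.9 tilt -0.9995 w 58.4 F [ 0.2 -0.5 -1.4] q [-0.98  0.23  0.55  2.1  -0.12  0.85 -0.63]
axis [ 0.012 -0.028 -1.   ] go cm [-0.02 -0.03 -0.23] yaw 0.1
```

>>> {"fn": "step_arm", "kwargs": {"plan": [{"tx": 0, "ty": 0, "tz": -0.2, "yaw": 0, "hand": 58}, {"tx": 0, "ty": 0, "tz": -0.1, "yaw": 0, "hand": 58}]}}

```text
time: 39.05
tool_pos: [447.6, 180.5, 199.7]
tcp_rot: [0.71, -0.086, 0.098, -0.692]
force: [-7.2, -3.4, 17.3]
width: 58.2
```

>>> {"fn": "step_arm", "kwargs": {"plan": [{"tx": 0, "ty": 0, "tz": 0, "yaw": 0, "hand": 72}, {"tx": 0, "ty": 0, "tz": 0, "yaw": 0, "hand": 85}, {"tx": 0, "ty": 0, "tz": 0, "yaw": 0, "hand": 92}, {"tx": 0, "ty": 0, "tz": 0, "yaw": 0, "hand": 92}]}}

```text
time: 39.45
tool_pos: [448.0, 180.7, 200.4]
tcp_rot: [0.71, -0.086, 0.098, -0.692]
force: [-0.1, -0.2, -0.3]
width: 78.9
```

>>> {"fn": "step_arm", "kwargs": {"plan": [{"tx": 0, "ty": 0, "tz": 1.5, "yaw": 0, "hand": 92}, {"tx": 0, "ty": 0, "tz": 4, "yaw": 0, "hand": 92}, {"tx": 0, "ty": 0, "tz": 4, "yaw": 0, "hand": 92}, {"tx": 0, "ty": 3, "tz": 3, "yaw": 2, "hand": 92}, {"tx": 0, "ty": 4, "tz": 0, "yaw": 2, "hand": 92}, {"tx": 0, "ty": 4, "tz": 0, "yaw": 2, "hand": 92}, {"tx": 0, "ty": 4, "tz": 0, "yaw": 2, "hand": 92}, {"tx": 0, "ty": 4, "tz": 0, "yaw": 2, "hand": 92}, {"tx": 0, "ty": 3, "tz": 0, "yaw": 2, "hand": 92}, {"tx": 0, "ty": 0, "tz": 0, "yaw": 0, "hand": 92}]}}

```text
time: 40.45
tool_pos: [445.6, 407.7, 331.6]
tcp_rot: [0.713, -0.009, 0.024, -0.7]
force: [-0.6, 0.1, 0.2]
width: 78.2
```

```bash
python3 - <<'E'
from h import *
st()
t=env.camera('top');s=env.camera('scene');cv2.imwrite('pics/top6.png',t);cv2.imwrite('pics/scene6.png',s)
for c in("top","scene"):
    for q,z in(("die_box_center",41),("mount_plate_center",14),("pin_box_center",29),("carrier_a_center",15)):
        for m in env.cut_out(c,q)[:3]:
            ys,xs=np.nonzero(m["region"]); print(c,q,round(m["p"],2),[round(v) for v in m["extent"]],rect(back(c,np.c_[xs,ys],z)[:,:2]+OFF[c]))
tc=proj("top",[[613+1.5,217,14]])[0];print("plate",bright(t,"top",tc,14,180))
# die box: chips' bright cells + blue box edges in top view
for c,i in(("top",t),("scene",s)):
    hsv=cv2.cvtColor(cv2.resize(i,None,fx=4,fy=4,interpolation=2),cv2.COLOR_BGR2HSV)
    m=cv2.inRange(hsv,(105,60,30),(135,255,255)); ys,xs=np.nonzero(m); w=back(c,np.c_[(xs+.5)/4-.5,(ys+.5)/4-.5],20)[:,:2]+OFF[c]
    k=(abs(w[:,0]-449)<60)&(abs(w[:,1]-175)<70); print(c,"blue",k.sum(),rect(w[k]) if k.sum()>20 else "")
E
```

```text
t 40.45 pos [445.6 407.7 331.6] jaw -2.7 tilt -0.9996 w 78.2 F [-0.6  0.1  0.2] q [-1.18  0.3   0.43  1.69 -0.1   1.17 -0.77]
top die_box_center 0.89 [267, 214, 296, 239] (447.1, 175.3, 65.1, 83.6, -15.8)
top mount_plate_center 0.71 [254, 157, 281, 181] (611.3, 218.2, 53.4, 74.2, -14.4)
top pin_box_center 0.61 [370, 256, 382, 270] (346.0, -98.2, 29.3, 37.8, 83.6)
top carrier_a_center 0.41 [323, 164, 335, 173] (614.3, 41.6, 23.3, 29.6, -88.8)
scene die_box_center 0.96 [238, 213, 287, 259] (438.2, 169.0, 78.6, 98.0, -14.9)
scene mount_plate_center 0.97 [256, 167, 293, 195] (608.6, 216.3, 59.1, 77.3, -13.2)
scene pin_box_center 0.88 [370, 311, 384, 333] (335.2, -101.5, 26.1, 43.6, 77.5)
plate (612.4, 217.9, 49.2, 70.3, -14.4)
top blue 120 (448.9, 174.2, 56.3, 65.8, 75.3)
scene blue 5045 (428.1, 167.2, 62.9, 103.6, 19.5)
```

Everything is on its station and the arm is clear at z=332, touching nothing. Handing in.

```bash
python3 -c "
from rig import env
print(env.sign_off())"
```

```text
the job is handed in; nothing more can be done
None
```

I laid out the whole stack from the top down in the order asked: the carrier pair in one grasp, then the pin box, the mounting plate and the die box. Each was released before the next was taken. I handed in at about 41 s with the gripper open and clear of everything; the highest force in my readings was about 22 N.

| Item | Last measured | Station | Result |
|---|---|---|---|
| Carriers | judged by eye, both cameras | (616, 52) | inside their outlines, side by side, within about 1 mm |
| Pin box | (439.6, 355.4), 23.5° | (441, 355), 22.7° | about 1.5 mm and 1° off |
| Plate | (613.3, 218.1), −14.2° | (613.1, 218.3), −14.3° | matches |
| Die box | (447.1, 175.3), −15.8° | (449.4, 174.8), −14.8° | about 2 mm and 1° off |

**Checks that failed or disagreed:**
- **Camera offset:** the two cameras differ by about 3 mm, so I used their average.
- **Pin box and carriers at the end:** the last network pass reported only the small look-alike pin box, and only one of the two carriers. For these two I rely on the pictures taken right after I placed them.
- **Die box in the scene camera:** its outline there covers the box's sides too, and it read about 10 mm off. I trusted the top view.
- **Arm:** the tool tilted by up to 4° during the job, and two joints reached their range limits before the pin box pick, with a third, the last joint, reading at its limit while I was freeing them. I brought the elbow back with a detour. No readings, rounded to 0.01 rad, were beyond a limit.

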